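# Brush out a spindle sleeve, then set its bearing nut a quarter turn off the stop

## Task

Service the spindle sleeve: take the round brush from its stand, push it down to the bottom of the sleeve's bore, draw it up until its bristles reach the mouth, push it to the bottom once more, and hang it back upright in its stand with the collar resting on the rim. Then turn the knurled brass ring nut clockwise (seen from above) until it bottoms out, back it off a quarter turn, and finish with the gripper still gripping the nut, holding it at that setting. Leave the oil bottle, bearing, hex key set and motor where they are.

Things in the scene. Friction and masses are not known exactly. Their poses are not given: they have to be found in the camera images.
- sleeve: Spindle sleeve, fixed to the bench: dark round base plate 90 mm across and 12 mm thick, aluminium pedestal 44 mm across up to a shoulder 60 mm above the bench, then a steel threaded neck 36 mm across up to 88 mm. Origin at the centre of its underside, z up. It stands at a different spot in each run and may swap sides with the brush stand. Only the base plate is wider than the nut.
- bore_mouth (a point): Centre of the open top of the sleeve's neck, 88 mm above the bench. The blind bore below it is 28 mm in diameter and 70 mm deep, vertical.
- nut_center (a point): Middle of the knurled brass ring nut on the neck: 50 mm outer diameter, 16 mm high, on the sleeve's axis, about 69 mm above the bench. The neck sticks out about 11 mm above the nut's top. A white mark on its top face turns with it. The nut is already started on its thread and cannot come off.
- nut_turn (a joint): How far the ring nut is unscrewed from its stop, in rad: 0 = bottomed out on the shoulder (hard stop), growing counter-clockwise as seen from above, at most 4.0; it starts between 1.9 and 2.9. The nut rises 3 mm per full turn (0.5 mm per rad), turns against about 0.08 N m of friction and stays where it is left.
- ring_nut: The ring nut again, as a thing to be gripped: origin on the sleeve's axis at the nut's underside. It rises and sinks with the nut but this frame does not turn.
- brush_stand: Brush stand, fixed to the bench: grey upright tube 38 mm across, inner diameter 28 mm, on a black round foot 84 mm across; 100 mm high. Origin at the centre of its underside.
- stand_mouth (a point): Centre of the rim of the stand's tube, 100 mm above the bench; the brush hangs in it with its collar on this rim.
- brush: Round bore brush, 150 mm long, 60 g. Origin at the tip of the bristles (lower end), z along the brush toward the handle. White bristles 18 mm across over the lowest 34 mm (rigid, they pass the bore with 5 mm to spare all round), thin wire, blue collar 39 mm across from 85 to 90 mm above the tip, then a blue round handle 16 mm across from 90 to 150 mm. It starts hanging upright in its stand, tip 15 mm above the bench.
- brush_collar (a point): Centre of the underside of the brush's collar, 85 mm above its tip.
- brush_handle (a point): Good place to grip the brush, on its axis 125 mm above the tip (25 mm below the top of the handle, 35 mm above the collar's upper face).
- bearing: Bystander: ball bearing, 26 mm across, 8 mm high, lying flat; origin at its underside.
- oil_bottle: Bystander: small yellow dispensing bottle with a white pointed spout, 28 mm across, 78 mm high; origin at its underside.
- hex_keys: Bystander: set of hex keys upright in a red block, 14x62x52 mm; origin at its underside.
- small_motor: Bystander: small square motor with its shaft up, 40x35x50 mm; origin at its underside.
Not all that is in view belongs to the job. What is shaped like the brush_stand but turquoise is not meant. What is shaped like the sleeve but red is not meant.

How it is judged:
On the way, in this order (a step that is already met when the one before it is completed fails the run):
1. the brush's tip is pushed down to within 12 mm of the bottom of the bore (z of brush in the frame of bore_mouth below -0.058 m and horizontal distance between brush and bore_mouth below 0.012 m), for 0.1 s.
2. the brush is drawn up until its bristles reach the mouth (tip less than 44 mm below the mouth) (z of brush in the frame of bore_mouth above -0.044 m), for 0.05 s.
3. the brush's tip is pushed down to within 12 mm of the bottom of the bore a second time (all of step 1), for 0.1 s.
4. the brush hangs in its stand again, let go (distance between brush_collar and stand_mouth below 0.012 m and angle between brush's own z axis and vertical below 0.12 rad and contact force between the fingers and brush below 0.1 N), for 0.2 s.
5. the ring nut is bottomed out on its stop (within 0.08 rad) (value of joint nut_turn below 0.08 rad), for 0.1 s.
At the end, for the whole second after the job is handed in: The nut is a quarter turn off its stop (90 +-17 degrees), at rest, gripped with over 4 N, grasp point within 30 mm of its centre; the brush hangs in its stand, let go, collar within 12 mm of the rim centre, upright within 7 degrees; bystanders within 30 mm of their starts (all of step 4 and value of joint nut_turn between 1.27 and 1.87 rad and velocity of joint nut_turn between -0.1 and 0.1 rad/s and contact force between the fingers and ring_nut above 4 N and distance between the grasp point and nut_center below 0.03 m and distance of each of bearing, oil_bottle, hex_keys, small_motor from where it was at the start of the episode below 0.03 m); the arm keeps its last pose, push and grip.
It fails at once if the bearing, oil bottle, hex key set or motor is moved by more than 30 mm (distance of any of bearing, oil_bottle, hex_keys, small_motor from where it was at the start of the episode above 0.03 m).
It also fails if it takes over 61 s, if anything falls off the work surface, if the arm or the gripper's body presses on something with over 40 N, if the wrist force passes 120 N, or if a joint passes its speed limit or range.

## Robot

A 7-joint arm with a two-finger parallel gripper is mounted at the origin on a cart in front of the work surface, level with it; the furniture and walls round the work are solid. World frame = base frame: x ahead of the robot, y to its left, z up, the work surface at z = 0. Lengths are in m, angles in rad, forces in N, time in s.
With the tool pointing down it reaches from about 0.4 to 0.85 m from the base axis. Payload 10.4 kg.
Tool frame: the origin (TCP) lies at the very end of the fingers, on their centre line; the grasp point (between the pads) lies 19 mm behind it (manip.grip_depth is the distance from the TCP to the grasp point, in m); z points along the fingers, y is the direction in which the jaws open and shut (so a half turn about z gives the same grasp; the last joint's range is limited). The gripper opens to 85 mm and grips with 20 to 120 N. Pads are 22 mm wide; open, the fingers measure 114 mm over their backs; the gripper's body (76 mm by 85 mm) begins 54 mm behind the grasp point. The pads swing forward as they close: fully open they stand 13 mm farther back than shut.
Start: joints at [-1.35, 0.332, -0.065, 1.46, 0.022, 1.35, -0.088], TCP at [0.151, 0.607, 0.231] pointing down, gripper open.
Joint ranges: [-2.6, 2.6], [-0.5, 2.12], [-1.47, 1.34], [0.16, 2.42], [-1.27, 4.41], [0.06, 2.06], [-2.6, 2.6]. Speed limits (rad/s): [2.22, 2.22, 2.79, 2.79, 3.14, 3.14, 3.14].

## Interface

Orientations are given as a unit quaternion [x, y, z, w].
In Python, from workcell import manip gives the robot as it stands.
- The arm moves only by the tool step_arm, never from a script. Its argument "motion" is a list of rows, each a list of 6 numbers: the shift along the tool's x, y, z in mm, then the turn, a rotation vector about the tool's x, y, z in degrees. A call has 1 to 20 rows; each row shifts and turns the pose as measured when the row begins, along the tool's axes as they then stand; what a row does not reach is not made up. A row lasts 1/8 s, in which the tool goes at most 62.5 mm and 10.7 degrees, less where a joint would pass 70% of its speed; a pose out of reach is approached as far as the arm can. A call with a gripper value outside its range is refused whole. "jaw" is the finger opening in mm, from 0 to 85.4, set as the call begins (left out, the last holds). The fingers move at their own pace and stop on an object; "force" is the grip in N (left out, the last holds). Time passes only in rows, so rows that do not move let the fingers close. It gives the time, the measured TCP pose, the force and the opening at its end, in the units of the state.
- manip.get_obs(): the state, without advancing time (a new reading comes with each control period).
- manip.camera(name): name is "scene" or "top" or "wrist"; returns the picture (480x640x3 uint8, blue, green, red); there is no depth.
- manip.camera_info(name): a dict with "camera_matrix" (3x3 intrinsics, pixels), "R" (3x3) and "t" (3): a world point X has camera coordinates R X + t. Camera axes: x right, y down, z forward; pixel columns grow to the right and rows downward; lengths in m; the calibration is good to about 2 mm. The wrist camera is an equidistant fisheye: a pixel r from the principal point sees the ray r / f radians off the axis. A picture is of the moment at which its call begins: read the wrist's pose just before it. camera_info takes no time and is no camera call; for the wrist camera it gives the pose at the moment of the call.
- manip.hand_in(): hands the job in, once; it reports no verdict.
The state is a dict: "clock": time; "joint_pos": joint angles; "joint_velocities": joint speeds; "tau": joint torques, N m; "position": TCP position; "ee_rot": TCP orientation; "ft_force": force on the tool from outside, world axes, zero at the start; "torque": the same for the moment, N m; "grip_width": opening from 0.0 (shut) to 1.0 (fully open).
Only numpy, scipy, OpenCV 4.12 (cv2) and the standard library are available. Lean on these libraries where they do the work, as an engineer would, in place of code of your own. Each camera call takes 0.05 s, during which the arm holds its last target.

## Working session

There is one attempt and no reset: what is moved stays moved. The work goes in short steps, Python scripts to look and compute and a tool call to move; the robot and the scene stay as the last step left them, time stands still between calls to the robot, and variables do not carry over. Pictures are saved under pics/ and viewed, and the job is handed in when it is done.

Besides the shell and the picture viewer there is one more tool, called after "Emit:" as name(argument=value, ...), one argument or row to a line, values as JSON. step_arm: Moves the arm, as the interface text tells. Its arguments: {"type":"object","properties":{"motion":{"type":"array"},"jaw":{"type":"number"},"force":{"type":"number"}},"required":["motion"]}

```bash
ls; mkdir -p pics; python3 - <<'E'
from workcell import manip
import cv2
o=manip.get_obs(); print(o)
for n in("scene","top","wrist"):
    i=manip.camera_info(n); print(n,i)
    cv2.imwrite(f"pics/{n}0.png",manip.camera(n))
print(manip.grip_depth)
E
```

```text
pics
{'clock': 0.0, 'joint_pos': array([-1.34957631,  0.3328554 , -0.06472579,  1.46093737,  0.02162373,
        1.34987595, -0.0885036 ]), 'joint_velocities': array([-0.00046024,  0.00060265,  0.00117146,  0.00060883, -0.00015917,
       -0.00111288, -0.00068573]), 'tau': array([-1.49375392e-04, -6.25437570e+01,  4.92240465e-02, -3.91613102e+01,
        1.61247054e-02,  9.89572029e-03, -4.72467931e-07]), 'position': array([0.15079112, 0.60616043, 0.23052816]), 'ee_rot': array([ 1.21584957e-01,  9.92580789e-01, -6.88279288e-04, -4.49724229e-05]), 'ft_force': array([ 0.28264108, -0.64999335, -0.08661461]), 'torque': array([-0.05080377, -0.03346692,  0.01502   ]), 'grip_width': 1.0036405053569}
scene {'camera_matrix': array([[549.14385443,   0.        , 328.85381551],
       [  0.        , 549.14385443, 240.94774785],
       [  0.        ,   0.        ,   1.        ]]), 'R': array([[ 8.20215858e-01, -5.72053965e-01,  4.55160463e-04],
       [-3.46717266e-01, -4.97758724e-01, -7.94998987e-01],
       [ 4.55008883e-01,  6.51912965e-01, -6.06610586e-01]]), 't': array([-0.45268243,  0.25694753,  1.16163106])}
top {'camera_matrix': array([[489.01279642,   0.        , 316.39388331],
       [  0.        , 489.01279642, 237.8279649 ],
       [  0.        ,   0.        ,   1.        ]]), 'R': array([[ 0.0184598 , -0.99971857,  0.01490038],
       [-0.98907502, -0.02043918, -0.14598922],
       [ 0.14625269, -0.01204266, -0.98917396]]), 't': array([-0.05619807,  0.56327883,  1.24101674])}
wrist {'camera_matrix': array([[371.64829954,   0.        , 321.94138867],
       [  0.        , 371.64829954, 232.18714331],
       [  0.        ,   0.        ,   1.        ]]), 'R': array([[ 0.24044224,  0.97066265, -0.00124567],
       [ 0.92692636, -0.22922709,  0.29708999],
       [ 0.28808862, -0.07258763, -0.95484867]]), 't': array([-0.62453833, -0.03818657,  0.37914507])}
0.0187
```

View pics/scene0.png

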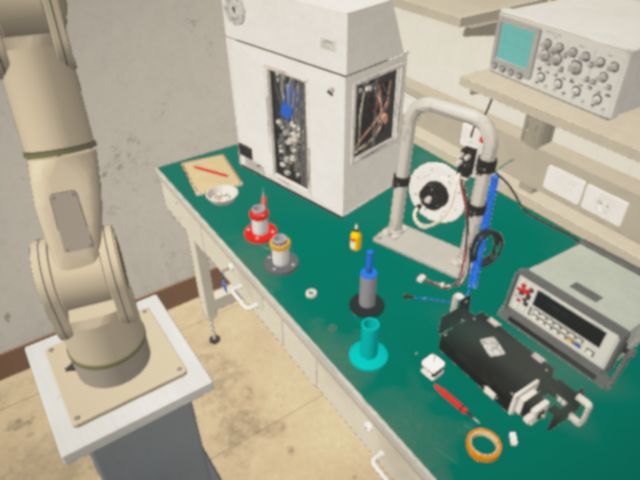

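View pics/top0.png

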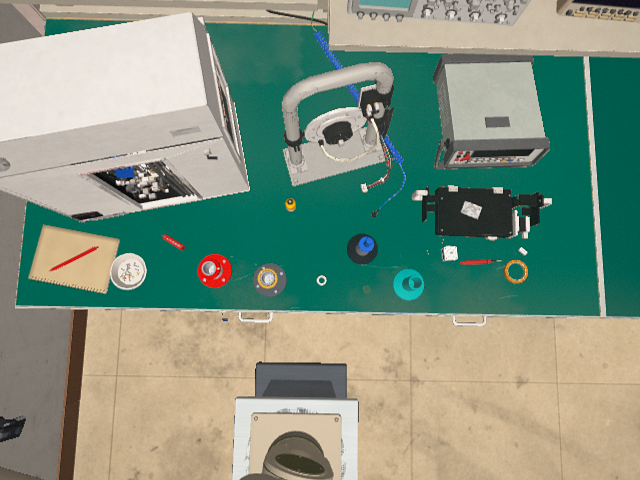

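View pics/wrist0.png

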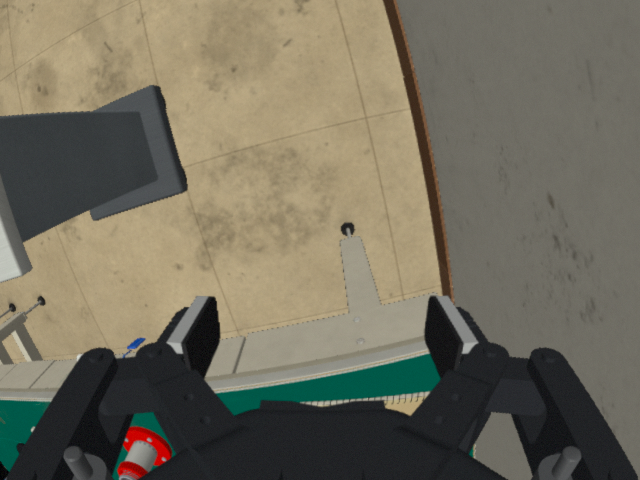

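Candidates: the sleeve could be the grey-based one at top (268,280) or the red one at (214,270). The stand could be the black-footed one with the brush at (362,248) or the turquoise one at (408,284). I choose the grey-based sleeve and the black-footed stand, and will check both in a close crop.

```bash
python3 - <<'E'
import cv2,numpy as np
t=cv2.imread("pics/top0.png"); s=cv2.imread("pics/scene0.png")
f=lambda im,x,y,w,h,k:cv2.resize(im[y:y+h,x:x+w],None,fx=k,fy=k,interpolation=cv2.INTER_CUBIC)
a=f(t,240,250,60,50,6);b=f(t,340,225,60,50,6);
cv2.imwrite("pics/crop1.png",np.hstack([a,b]))
cv2.imwrite("pics/crop2.png",f(s,230,190,200,150,4))
cv2.imwrite("pics/crop3.png",f(t,280,180,190,120,4))
E
```

```text
(no output)
```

View pics/crop1.png

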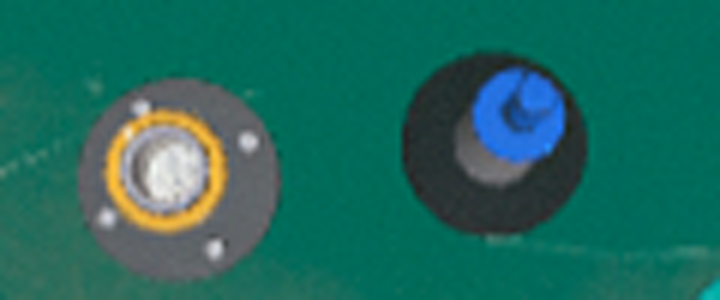

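View pics/crop2.png

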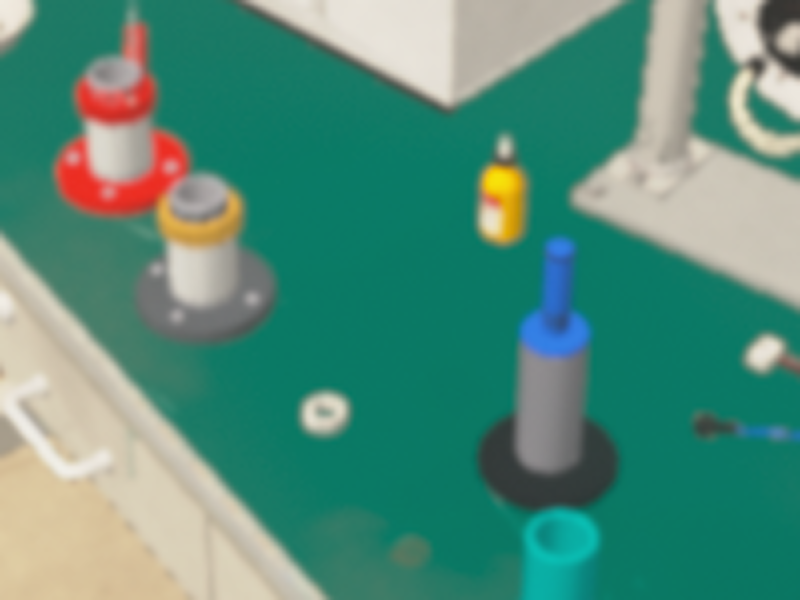

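View pics/crop3.png

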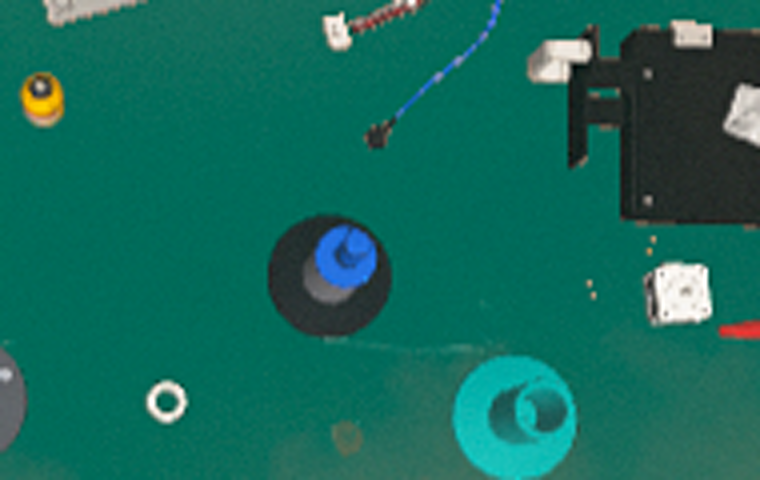

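Crops confirm it: brass nut on the dark base is the sleeve; the grey tube with black foot and blue brush is the stand. The motor is the white square at (450,253) and the hex keys are at about (173,241).

```bash
cat > h.py <<'E'
from workcell import manip
import numpy as np, cv2
from scipy.spatial.transform import Rotation as Rn
def ray(n,u,v,info=None):
    i=info or manip.camera_info(n);K=np.array(i["camera_matrix"]);R=np.array(i["R"]);t=np.array(i["t"])
    x=(u-K[0,2])/K[0,0];y=(v-K[1,2])/K[1,1]
    if n=="wrist":
        th=np.hypot(x,y);s=np.sin(th)/th if th>1e-9 else 1;d=np.array([x*s,y*s,np.cos(th)])
    else: d=np.array([x,y,1.])
    return -R.T@t, R.T@d
def atz(n,u,v,z,info=None):
    c,d=ray(n,u,v,info);return c+d*(z-c[2])/d[2]
def proj(n,X,info=None):
    i=info or manip.camera_info(n);K=np.array(i["camera_matrix"]);p=np.array(i["R"])@np.array(X)+np.array(i["t"])
    if n=="wrist":
        th=np.arctan2(np.hypot(p[0],p[1]),p[2]);r=np.hypot(p[0],p[1]);q=p[:2]/r*th
    else:q=p[:2]/p[2]
    return K[0,0]*q[0]+K[0,2],K[1,1]*q[1]+K[1,2]
def toolshift(target,tcp=None):
    o=manip.get_obs();R=Rn.from_quat(o["ee_rot"]).as_matrix()
    return R.T@(np.array(target)-o["position"])*1000
def st():
    o=manip.get_obs();R=Rn.from_quat(o["ee_rot"]).as_matrix()
    print("t",o["clock"],"p",np.round(o["position"],4),"F",np.round(o["ft_force"],1),"w",round(o["grip_width"]*85.4,1),"\nR",np.round(R,3).tolist(),"j",np.round(o["joint_pos"],3))
E
python3 - <<'E'
from h import *
for l,n,u,v,z in [("base","top",270,279.8,.012),("mouth","top",267.5,278.5,.088),("nut","top",267.7,278.3,.078),("foot","top",362.5,248.8,.008),("collar","top",366.3,244.2,.105),("htop","top",369.7,240.5,.165),
 ("mouth","scene",230+200/4,190+187/4,.088),("base","scene",230+206/4,190+290/4,.012),("collar","scene",230+556/4,190+330/4,.105),("htop","scene",230+560/4,190+247/4,.165),("foot","scene",230+548/4,190+457/4,.008),
 ("red","top",213,268,.08),("turq","top",411,282,.1),("bear","top",321.5,280.3,.008),("oil","top",291,204,.06),("motor","top",450,253,.05),("hex","top",173,241,.05)]:
    print(l,n,np.round(atz(n,u,v,z),4))
print(manip.get_obs()["clock"]);st()
E
```

```text
base top [0.4538 0.0752 0.012 ]
mouth top [0.4524 0.0754 0.088 ]
nut top [0.4536 0.0758 0.078 ]
foot top [ 0.542  -0.1701  0.008 ]
collar top [ 0.5414 -0.169   0.105 ]
htop top [ 0.5423 -0.1701  0.165 ]
mouth scene [0.4578 0.0778 0.088 ]
base scene [0.4532 0.0705 0.012 ]
collar scene [ 0.5422 -0.1714  0.105 ]
htop scene [ 0.5413 -0.1717  0.165 ]
foot scene [ 0.541  -0.1723  0.008 ]
red top [0.4766 0.2137 0.08  ]
turq top [ 0.4499 -0.2808  0.1   ]
bear top [ 0.4554 -0.0613  0.008 ]
oil top [0.6494 0.023  0.06  ]
motor top [ 0.5303 -0.3938  0.05  ]
hex top [0.5471 0.3264 0.05  ]
0.15
t 0.15 p [0.1508 0.6062 0.2307] F [-0.5  0.4 -0.2] w 85.4 
R [[-0.97, 0.241, -0.0], [0.241, 0.97, -0.001], [-0.0, -0.001, -1.0]] j [-1.35   0.333 -0.065  1.461  0.022  1.35  -0.089]
```

Emit:
step_arm(
  motion=[
    [-57,-6,0,0,0,5.5],
    [-57,-6,0,0,0,5.5],
    [-57,-6,0,0,0,5.5],
    [-57,-6,0,0,0,5.5],
    [-57,-6,0,0,0,5.5],
    [-57,-6,0,0,0,5.5],
    [-57,-6,0,0,0,5.5],
    [-57,-6,0,0,0,5.5],
    [-57,-6,0,0,0,5.5],
    [-57,-6,0,0,0,5.5],
    [-57,-6,0,0,0,5.5],
    [-57,-6,0,0,0,5.5],
    [-57,-6,0,0,0,5.5],
    [-57,-6,0,0,0,5.5],
  ],
  jaw=60,
)

```text
clock: 1.9
position: [0.5671, -0.0281, 0.2268]
ee_rot: [0.725, 0.689, -0.003, -0.0]
ft_force: [0.7, -0.4, -0.8]
grip_width: 0.702
```

```bash
python3 - <<'E'
from h import *
st(); print(toolshift([.5415,-.1705,.205]))
E
```

```text
t 1.9 p [ 0.5671 -0.0281  0.2268] F [ 0.7 -0.4 -0.8] w 59.9 
R [[0.05, 0.999, -0.005], [0.999, -0.05, -0.004], [-0.005, -0.005, -1.0]] j [-0.504  0.224  0.551  1.646 -0.116  1.311  0.016]
[-143.42419526  -18.26990265   22.57670054]
```

Emit:
step_arm(
  motion=[
    [-48,-6,0,0,0,3],
    [-48,-7,0,0,0,3],
    [-45,-6,0,0,0,3],
    [0,0,0,0,0,0],
  ],
)

```text
clock: 2.4
position: [0.53, -0.1764, 0.2275]
ee_rot: [0.781, 0.624, -0.004, 0.0]
ft_force: [-0.0, 0.2, -0.3]
grip_width: 0.703
```

```bash
python3 - <<'E'
from h import *
st(); print(toolshift([.5415,-.1705,.205]))
i=manip.camera_info("wrist");cv2.imwrite("pics/w1.png",manip.camera("wrist"))
for z in(.1,.165):print(proj("wrist",[.5415,-.1705,z],i))
im=cv2.imread("pics/w1.png")
E
```

```text
t 2.4 p [ 0.53   -0.1764  0.2275] F [-0.   0.2 -0.3] w 60.1 
R [[0.221, 0.975, -0.006], [0.975, -0.221, -0.006], [-0.007, -0.004, -1.0]] j [-0.338  0.21   0.664  1.674 -0.126  1.307  0.126]
[ 8.3930782   9.983543   22.36300056]
(np.float64(337.0770336792874), np.float64(210.55747495079746))
(np.float64(340.93345046049507), np.float64(238.39175324957174))
```

View pics/w1.png

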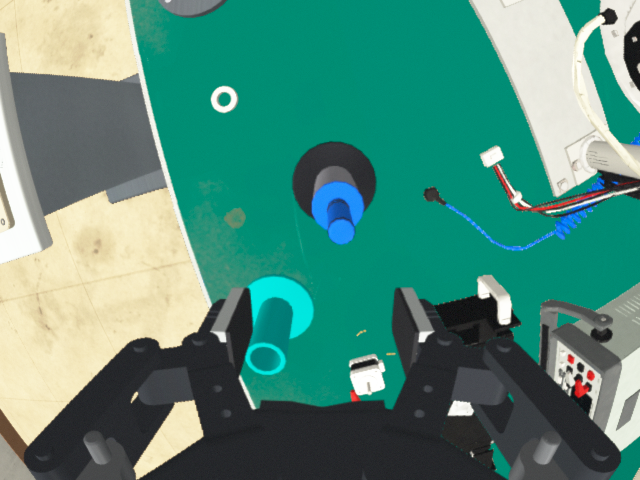

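```bash
python3 - <<'E'
from h import *
im=cv2.imread("pics/w1.png")
cv2.imwrite("pics/w1c.png",cv2.resize(im[130:260,280:400],None,fx=4.5,fy=4.5,interpolation=cv2.INTER_CUBIC))
i=manip.camera_info("wrist")
print(atz("wrist",341,231.5,.165,i),atz("wrist",338,205,.09+.015,i),-np.array(i["R"]).T@i["t"])
E
```

```text
[ 0.54324288 -0.16379065  0.165     ] [ 0.54397565 -0.16259912  0.105     ] [ 0.54740915 -0.09881157  0.36877702]
```

View pics/w1c.png

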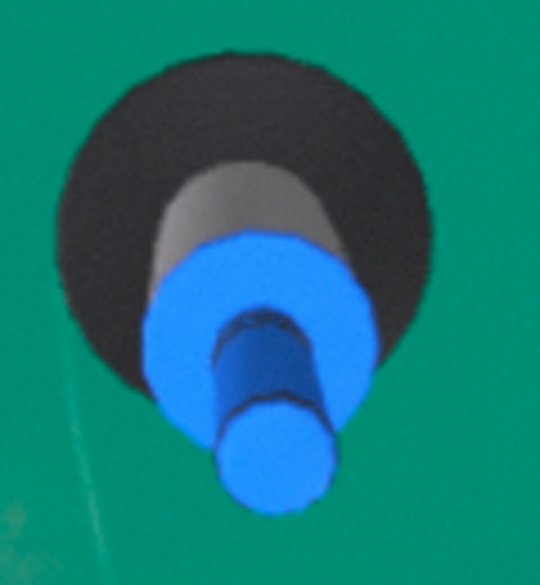

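Emit:
step_arm(
  motion=[
    [8,5,0,0,0,0],
    [0,0,0,0,0,0],
    [0,0,0,0,0,0],
  ],
)

```text
clock: 2.82
position: [0.5393, -0.1627, 0.2266]
ee_rot: [0.778, 0.628, -0.004, -0.001]
ft_force: [-0.3, -0.3, 0.4]
grip_width: 0.702
```

```bash
python3 - <<'E'
from h import *
st()
i=manip.camera_info("wrist");cv2.imwrite("pics/w2.png",manip.camera("wrist"));j=manip.camera_info("wrist")
print(i["t"]-j["t"]);st()
for z in(.008,.1,.165):print(proj("wrist",[.5415,-.1705,z],i))
im=cv2.imread("pics/w2.png")
cv2.imwrite("pics/w2c.png",cv2.resize(im[130:260,280:400],None,fx=4.5,fy=4.5,interpolation=cv2.INTER_CUBIC))
import cv2
t=manip.camera("top");cv2.imwrite("pics/t2.png",t)
cv2.imwrite("pics/t2c.png",cv2.resize(t[190:310,290:450],None,fx=5,fy=5,interpolation=cv2.INTER_CUBIC))
E
```

```text
t 2.825 p [ 0.5393 -0.1627  0.2266] F [-0.3 -0.3  0.4] w 60.0 
R [[0.211, 0.978, -0.006], [0.978, -0.211, -0.004], [-0.005, -0.005, -1.0]] j [-0.35   0.223  0.653  1.662 -0.134  1.309  0.114]
[-2.22125223e-06 -1.03316670e-04 -1.68503747e-05]
t 2.875 p [ 0.5393 -0.1625  0.2266] F [-0.7  0.1 -1.1] w 60.2 
R [[0.211, 0.978, -0.006], [0.978, -0.211, -0.004], [-0.005, -0.006, -1.0]] j [-0.35   0.223  0.653  1.662 -0.134  1.309  0.114]
(np.float64(327.86340850858187), np.float64(203.23181563869113))
(np.float64(329.02907312286186), np.float64(230.8783523760345))
(np.float64(330.3806238672512), np.float64(263.7485258263851))
```

View pics/w2c.png

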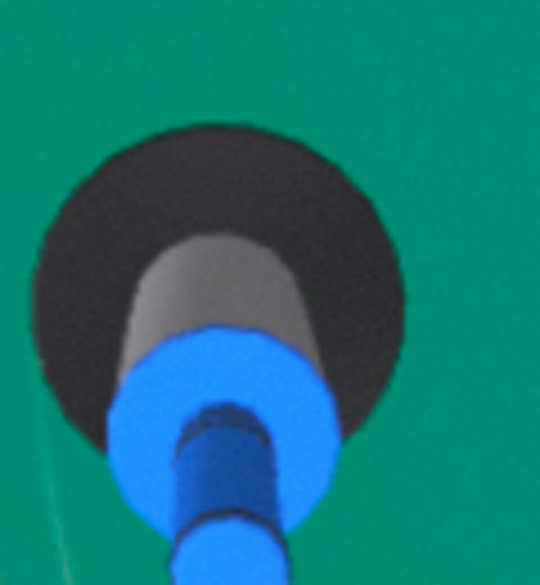

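View pics/t2c.png

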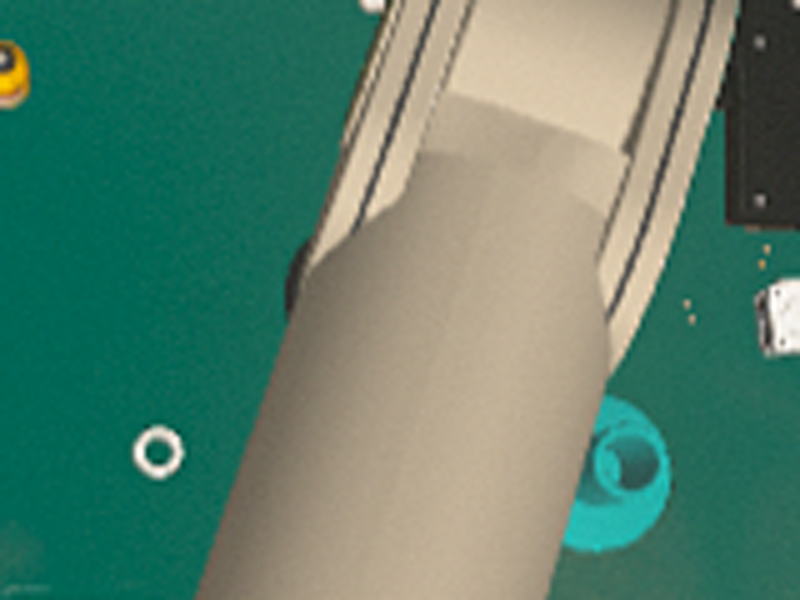

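```bash
python3 - <<'E'
from h import *
print(toolshift([.542,-.1685,.1215]))
E
```

```text
[ -4.35797858   4.53573849 105.12187836]
```

Emit:
step_arm(
  motion=[
    [-4,4,0,0.2,-0.2,0],
    [0,0,25,0,0,0],
    [0,0,25,0,0,0],
    [0,0,0,0,0,0],
  ],
)

```text
clock: 3.42
position: [0.5426, -0.169, 0.176]
ee_rot: [0.778, 0.628, -0.006, -0.0]
ft_force: [0.2, -0.8, 0.3]
grip_width: 0.7
```

```bash
python3 - <<'E'
from h import *
st()
i=manip.camera_info("wrist");cv2.imwrite("pics/w3.png",manip.camera("wrist"))
print(toolshift([.542,-.1685,.1215]))
print(proj("wrist",[.542,-.1685,.165],i),proj("wrist",manip.get_obs()["position"],i))
E
```

```text
t 3.425 p [ 0.5426 -0.169   0.176 ] F [ 0.2 -0.8  0.3] w 59.8 
R [[0.211, 0.977, -0.01], [0.977, -0.211, -0.007], [-0.009, -0.008, -1.0]] j [-0.327  0.282  0.646  1.712 -0.169  1.215  0.148]
[ 1.01031089 -1.06736678 55.74716948]
(np.float64(322.3214750106004), np.float64(290.43943574082203)) (np.float64(325.4207828987171), np.float64(304.3146976857103))
```

View pics/w3.png

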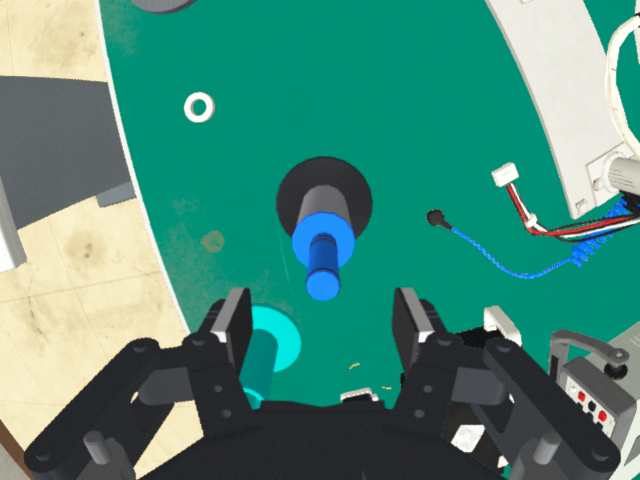

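Handle top at (322.5,286) is centred between the jaws as predicted (within about 2 mm). Descending and levelling the tool.

Emit:
step_arm(
  motion=[
    [0,-1,20,-0.5,0.5,0],
    [0,0,20,0,0,0],
    [0,0,15,0,0,0],
    [0,0,0,0,0,0],
  ],
)

```text
clock: 3.98
position: [0.5453, -0.1705, 0.1256]
ee_rot: [0.778, 0.628, 0.003, 0.003]
ft_force: [-0.5, -0.4, -0.2]
grip_width: 0.704
```

```bash
python3 - <<'E'
from h import *
st()
print(toolshift([.542,-.1685,.1215]))
E
```

```text
t 3.975 p [ 0.5453 -0.1705  0.1256] F [-0.5 -0.4 -0.2] w 60.1 
R [[0.211, 0.977, 0.009], [0.977, -0.211, -0.002], [0.0, 0.009, -1.0]] j [-0.303  0.329  0.63   1.773 -0.216  1.1    0.186]
[ 1.243323   -3.64752805  4.10327339]
```

Emit:
step_arm(
  motion=[
    [1,-3,3,0.4,0,0],
    [0,0,0,0,0,0],
  ],
)

```text
clock: 4.22
position: [0.5433, -0.169, 0.124]
ee_rot: [0.778, 0.628, 0.001, 0.001]
ft_force: [0.2, -0.1, -0.0]
grip_width: 0.703
```

```bash
python3 - <<'E'
from h import *
st()
print(toolshift([.542,-.1685,.1215]))
E
```

```text
t 4.225 p [ 0.5433 -0.169   0.124 ] F [ 0.2 -0.1 -0. ] w 60.0 
R [[0.211, 0.977, 0.003], [0.977, -0.211, -0.0], [0.0, 0.004, -1.0]] j [-0.304  0.33   0.63   1.776 -0.216  1.102  0.185]
[ 0.22572955 -1.35587937  2.46725963]
```

Emit:
step_arm(
  motion=[
    [0,-1,2,0,0,0],
    [0,0,0,0,0,0],
    [0,0,0,0,0,0],
    [0,0,0,0,0,0],
    [0,0,0,0,0,0],
    [0,0,0,0,0,0],
  ],
  jaw=5,
  force=50,
)

```text
clock: 4.97
position: [0.5428, -0.1689, 0.1228]
ee_rot: [0.778, 0.628, 0.002, 0.002]
ft_force: [-0.6, 0.4, 0.8]
grip_width: 0.17
```

```bash
python3 - <<'E'
from h import *
st()
i=manip.camera_info("wrist");cv2.imwrite("pics/w4.png",manip.camera("wrist"))
E
```

```text
t 4.975 p [ 0.5428 -0.1689  0.1228] F [-0.6  0.4  0.8] w 14.5 
R [[0.211, 0.977, 0.005], [0.977, -0.211, -0.001], [0.001, 0.005, -1.0]] j [-0.305  0.329  0.629  1.78  -0.216  1.097  0.185]
```

View pics/w4.png

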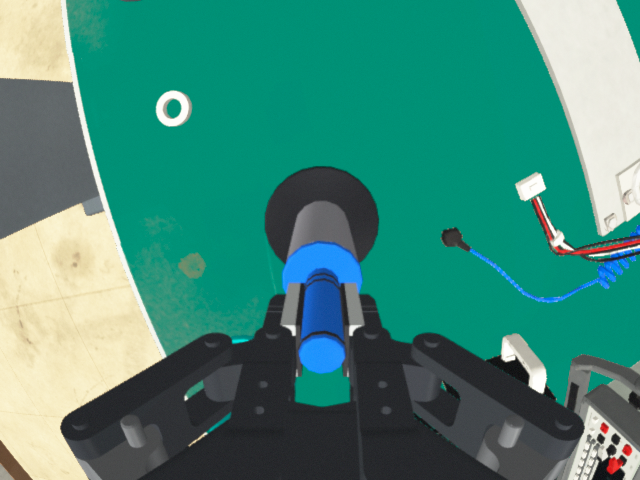

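Gripped: handle held between pads at (322,310). Lifting.

Emit:
step_arm(
  motion=[
    [0,0,-10,0,0,0],
    [0,0,-25,0,0,0],
    [0,0,-30,0,0,0],
    [0,0,-30,0,0,0],
    [0,0,-20,0,0,0],
    [0,0,0,0,0,0],
  ],
)

```text
clock: 5.78
position: [0.5417, -0.1693, 0.244]
ee_rot: [0.778, 0.628, 0.002, 0.002]
ft_force: [-0.2, -0.1, -1.6]
grip_width: 0.172
```

```bash
python3 - <<'E'
from h import *
st();print(toolshift([.4536,.0758,.235]))
i=manip.camera_info("wrist");cv2.imwrite("pics/w5.png",manip.camera("wrist"))
cv2.imwrite("pics/s5.png",manip.camera("scene"))
E
```

```text
t 5.775 p [ 0.5417 -0.1693  0.244 ] F [-0.2 -0.1 -1.6] w 14.7 
R [[0.212, 0.977, 0.005], [0.977, -0.212, -0.001], [0.0, 0.005, -1.0]] j [-0.343  0.214  0.661  1.635 -0.135  1.334  0.124]
[ 220.79902728 -138.10660979    8.32391667]
```

View pics/w5.png

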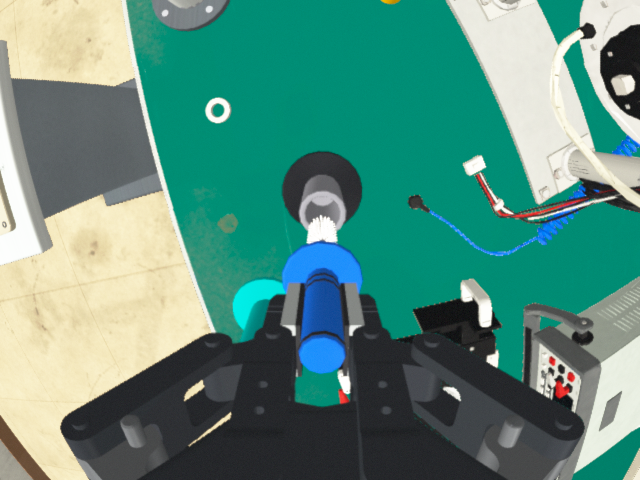

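View pics/s5.png

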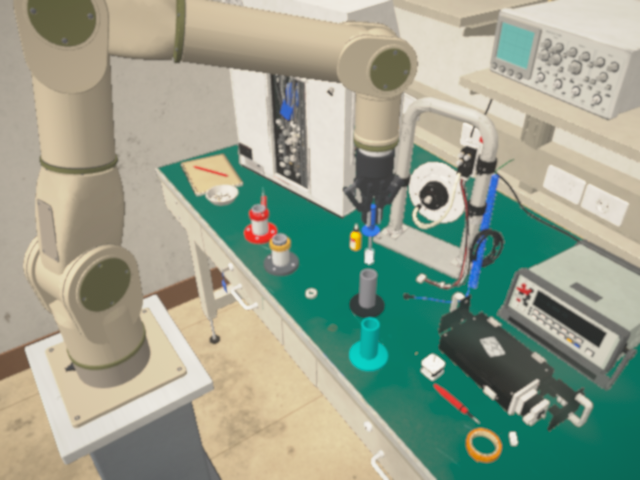

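Emit:
step_arm(
  motion=[
    [45,-26,0,0,0,0],
    [45,-28,0,0,0,0],
    [45,-28,0,0,0,0],
    [45,-28,0,0,0,0],
    [38,-25,0,0,0,0],
    [0,0,0,0,0,0],
  ],
)

```text
clock: 6.62
position: [0.4488, 0.0793, 0.2343]
ee_rot: [0.779, 0.628, -0.004, -0.0]
ft_force: [0.2, -0.4, -1.4]
grip_width: 0.171
```

```bash
python3 - <<'E'
from h import *
st();print(toolshift([.4545,.0766,.235]))
i=manip.camera_info("wrist");cv2.imwrite("pics/w6.png",manip.camera("wrist"))
cv2.imwrite("pics/t6.png",manip.camera("top"))
s=manip.camera("scene");cv2.imwrite("pics/s6.png",cv2.resize(s[130:280,200:400],None,fx=4,fy=4,interpolation=cv2.INTER_CUBIC))
E
```

```text
t 6.625 p [0.4488 0.0793 0.2343] F [ 0.2 -0.4 -1.4] w 14.6 
R [[0.212, 0.977, -0.007], [0.977, -0.212, -0.005], [-0.007, -0.006, -1.0]] j [-0.699 -0.063  0.409  1.893  0.029  1.315 -0.513]
[-1.48580281  6.125473   -0.77552184]
```

View pics/w6.png

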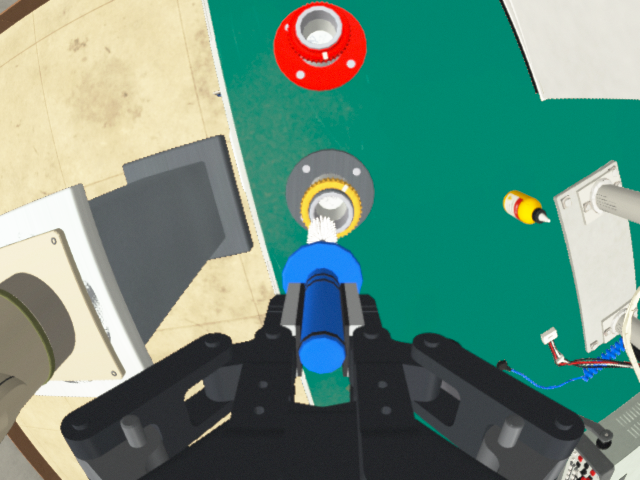

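View pics/s6.png

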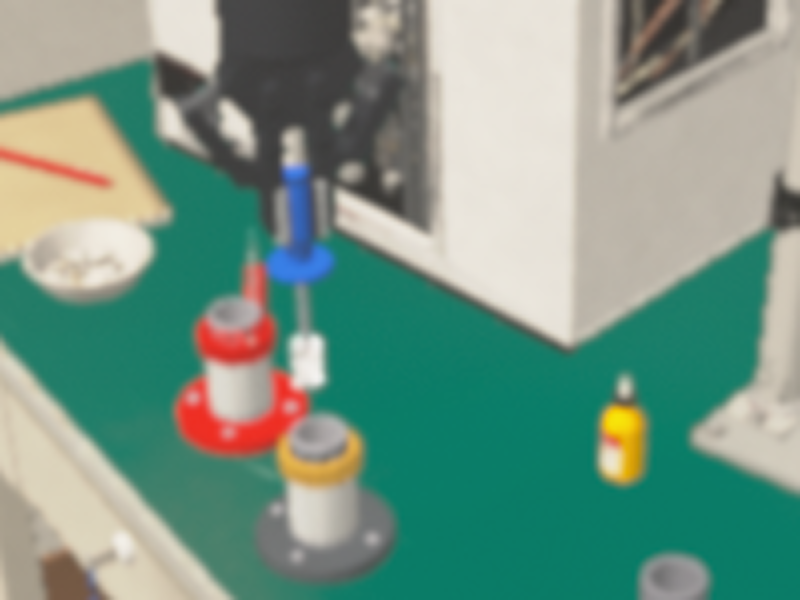

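Emit:
step_arm(
  motion=[
    [-1,6,0,-0.3,0.3,0],
    [0,0,0,0,0,0],
    [0,0,0,0,0,0],
  ],
)

```text
clock: 7.15
position: [0.4572, 0.0699, 0.2342]
ee_rot: [0.782, 0.623, -0.001, 0.001]
ft_force: [0.2, 0.4, -0.8]
grip_width: 0.175
```

```bash
python3 - <<'E'
from h import *
st();print(toolshift([.4545,.0766,.235]))
i=manip.camera_info("wrist");w=manip.camera("wrist")
cv2.imwrite("pics/w7.png",cv2.resize(w[130:300,240:420],None,fx=3.5,fy=3.5,interpolation=cv2.INTER_CUBIC))
for z in (.012,.088):print(proj("wrist",[.4536,.0758,z],i))
s=manip.camera("scene");cv2.imwrite("pics/s7.png",cv2.resize(s[160:280,220:340],None,fx=5,fy=5,interpolation=cv2.INTER_CUBIC))
E
```

```text
t 7.15 p [0.4572 0.0699 0.2342] F [ 0.2  0.4 -0.8] w 14.9 
R [[0.224, 0.975, -0.0], [0.975, -0.224, -0.002], [-0.002, 0.0, -1.0]] j [-0.687 -0.054  0.424  1.885  0.025  1.307 -0.496]
[ 5.90084993 -4.15307969 -0.82180163]
(np.float64(317.8680078363426), np.float64(191.2141911051))
(np.float64(316.85745929532624), np.float64(209.5493063657858))
```

View pics/w7.png

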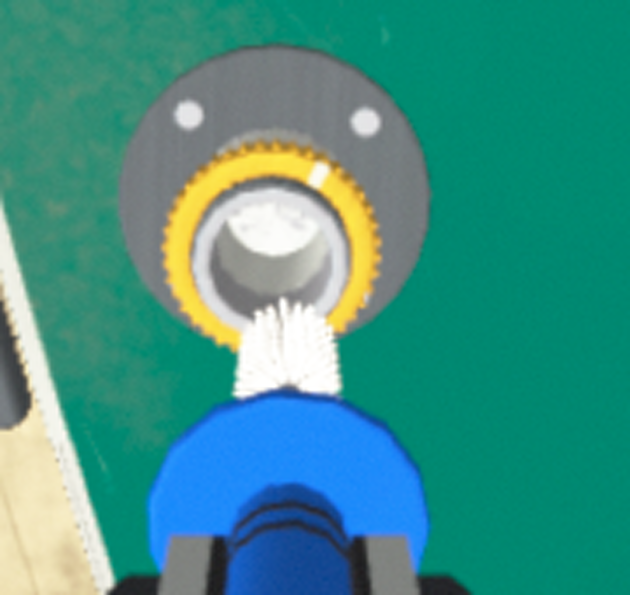

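View pics/s7.png

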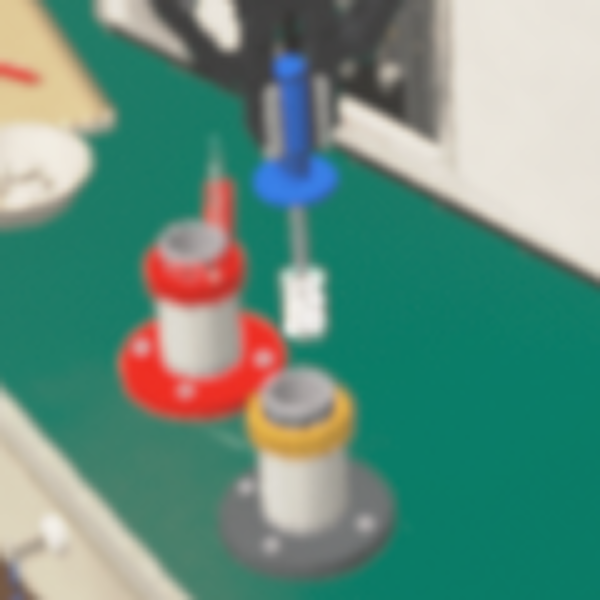

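```bash
python3 - <<'E'
from h import *
i=manip.camera_info("wrist")
m=atz("wrist",317.1,203.4,.088,i);b=atz("wrist",240+275/3.5,130+200/3.5,.012,i);print(m,b)
sm=m[:2]-np.array([.544,-.1627]);print(sm, np.array([.5428,-.1689])+sm)
print(toolshift([.4545,.0766,.235]))
# nut mark angle
a=atz("wrist",240+318/3.5,130+175/3.5,.078,i);print(np.degrees(np.arctan2(*(a-atz("wrist",240+270/3.5,130+250/3.5,.078,i))[1::-1])))
E
```

```text
[0.45484929 0.08089367 0.088     ] [0.45514175 0.0799054  0.012     ]
[-0.08915071  0.24359367] [0.45364929 0.07469367]
[ 5.66429061 -4.03344864 -0.73282237]
45.12028446223247
```

Emit:
step_arm(
  motion=[
    [4,-3,0,0,0.1,0],
    [0,0,0,0,0,0],
    [0,0,0,0,0,0],
  ],
)

```text
clock: 7.62
position: [0.4549, 0.0753, 0.2343]
ee_rot: [0.782, 0.623, 0.0, 0.0]
ft_force: [0.0, -0.8, -0.6]
grip_width: 0.175
```

```bash
python3 - <<'E'
from h import *
st();print(toolshift([.4541,.0758,.131]))
E
```

```text
t 7.625 p [0.4549 0.0753 0.2343] F [ 0.  -0.8 -0.6] w 14.9 
R [[0.223, 0.975, 0.0], [0.975, -0.223, -0.0], [-0.0, 0.0, -1.0]] j [-0.693 -0.058  0.418  1.888  0.025  1.306 -0.507]
[  0.29066238  -0.90749235 103.31807581]
```

Emit:
step_arm(
  motion=[
    [0,-0.5,15,0,0,0],
    [0,0,15,0,0,0],
    [0,0,8,0,0,0],
    [0,0,0,0,0,0],
  ],
)

```text
clock: 8.12
position: [0.4537, 0.0752, 0.1926]
ee_rot: [0.782, 0.623, -0.001, -0.0]
ft_force: [0.2, 0.1, -0.7]
grip_width: 0.173
```

```bash
python3 - <<'E'
from h import *
st();print(toolshift([.4541,.0758,.131]))
w=manip.camera("wrist")
cv2.imwrite("pics/w8.png",cv2.resize(w[130:300,240:420],None,fx=3.5,fy=3.5,interpolation=cv2.INTER_CUBIC))
s=manip.camera("scene");cv2.imwrite("pics/s8.png",cv2.resize(s[160:280,220:340],None,fx=5,fy=5,interpolation=cv2.INTER_CUBIC))
E
```

```text
t 8.125 p [0.4537 0.0752 0.1926] F [ 0.2  0.1 -0.7] w 14.8 
R [[0.223, 0.975, -0.001], [0.975, -0.223, -0.001], [-0.001, -0.001, -1.0]] j [-0.689 -0.025  0.423  1.949  0.012  1.217 -0.495]
[ 0.72945309  0.3427052  61.5973868 ]
```

View pics/w8.png

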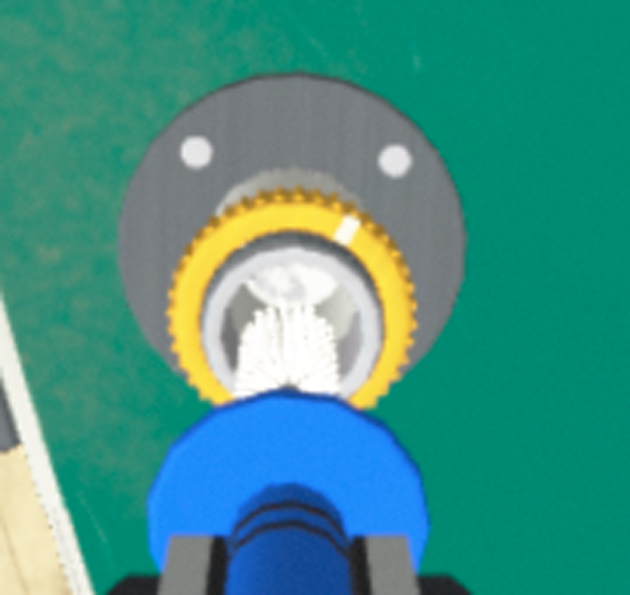

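View pics/s8.png

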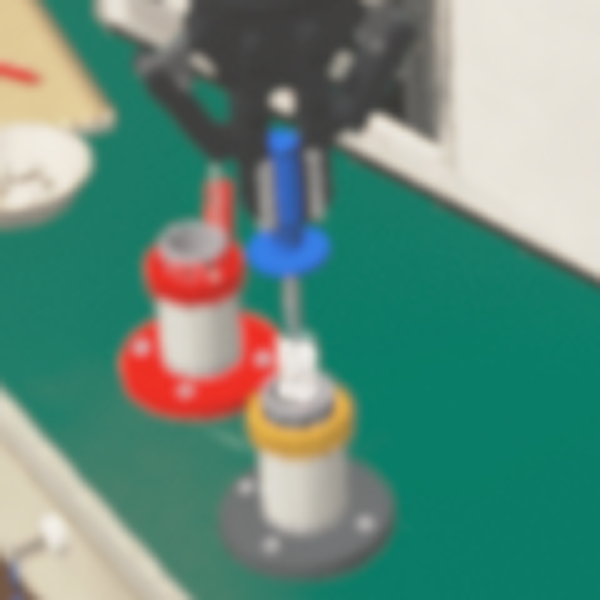

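Bristles at (289,345) sit centred over the bore (292,325) in the crop. Pushing down.

Emit:
step_arm(
  motion=[
    [0,0,12,0,0,0],
    [0,0,14,0,0,0],
    [0,0,14,0,0,0],
    [0,0,12,0,0,0],
    [0,0,4,0,0,0],
    [0,0,0,0,0,0],
    [0,0,0,0,0,0],
  ],
)

```text
clock: 9.1
position: [0.4544, 0.0753, 0.1337]
ee_rot: [0.782, 0.623, 0.0, 0.0]
ft_force: [-0.7, -1.8, -0.0]
grip_width: 0.172
```

```bash
python3 - <<'E'
from h import *
st();print(toolshift([.4541,.0758,.131]))
E
```

```text
t 9.1 p [0.4544 0.0753 0.1337] F [-0.7 -1.8 -0. ] w 14.7 
R [[0.223, 0.975, 0.0], [0.975, -0.223, -0.0], [-0.0, 0.0, -1.0]] j [-0.682  0.042  0.431  2.021 -0.019  1.082 -0.467]
[ 0.37327267 -0.39370558  2.71144687]
```

Emit:
step_arm(
  motion=[
    [0,0,3,0,0,0],
    [0,0,3,0,0,0],
    [0,0,0,0,0,0],
    [0,0,0,0,0,0],
  ],
)

```text
clock: 9.6
position: [0.4549, 0.0756, 0.128]
ee_rot: [0.782, 0.623, 0.001, 0.0]
ft_force: [-0.2, 0.3, -1.3]
grip_width: 0.168
```

```bash
python3 - <<'E'
from h import *
st()
w=manip.camera("wrist")
cv2.imwrite("pics/w9.png",w)
E
```

```text
t 9.6 p [0.4549 0.0756 0.128 ] F [-0.2  0.3 -1.3] w 14.4 
R [[0.223, 0.975, 0.002], [0.975, -0.223, 0.0], [0.001, 0.002, -1.0]] j [-0.681  0.049  0.432  2.028 -0.023  1.068 -0.463]
```

View pics/w9.png

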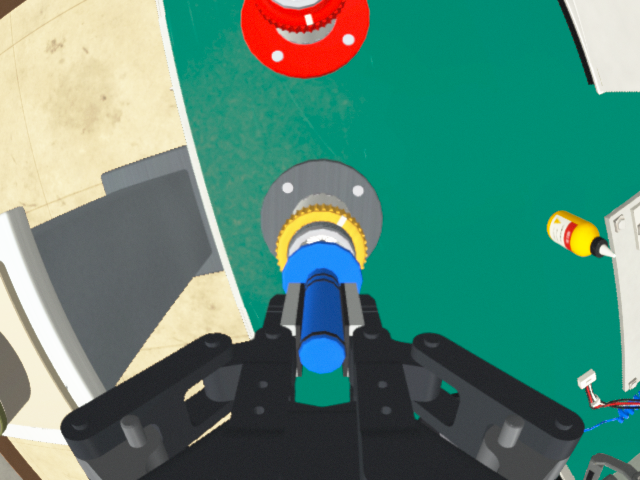

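Emit:
step_arm(
  motion=[
    [0,0,-10,0,0,0],
    [0,0,-14,0,0,0],
    [0,0,-10,0,0,0],
    [0,0,0,0,0,0],
    [0,0,0,0,0,0],
  ],
)

```text
clock: 10.28
position: [0.4554, 0.0757, 0.1655]
ee_rot: [0.782, 0.623, 0.002, 0.001]
ft_force: [-0.1, -0.4, 0.4]
grip_width: 0.17
```

```bash
python3 - <<'E'
from h import *
st();print(toolshift([.4545,.0758,.128]))
w=manip.camera("wrist")
cv2.imwrite("pics/w10.png",cv2.resize(w[130:300,240:420],None,fx=3.5,fy=3.5,interpolation=cv2.INTER_CUBIC))
E
```

```text
t 10.275 p [0.4554 0.0757 0.1655] F [-0.1 -0.4  0.4] w 14.5 
R [[0.223, 0.975, 0.003], [0.975, -0.223, 0.001], [0.002, 0.003, -1.0]] j [-0.687  0.003  0.428  1.985 -0.002  1.151 -0.483]
[-0.16962263 -0.96613255 37.50698305]
```

View pics/w10.png

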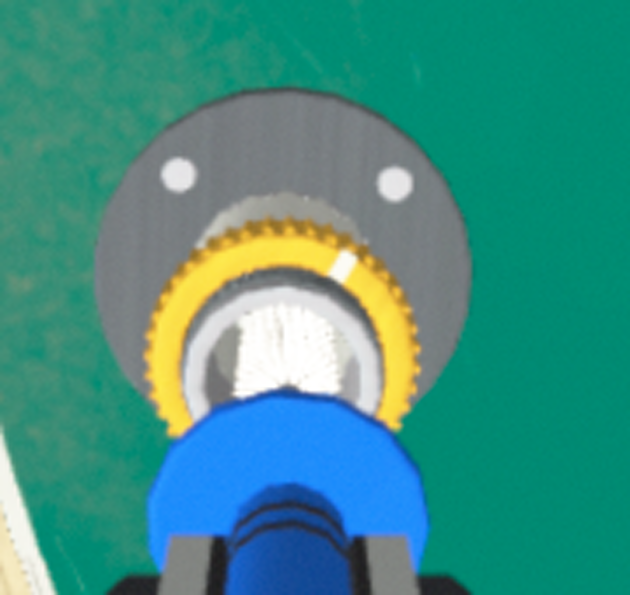

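Emit:
step_arm(
  motion=[
    [0,-0.5,10,0.1,0,0],
    [0,0,12,0,0,0],
    [0,0,10,0,0,0],
    [0,0,3,0,0,0],
    [0,0,0,0,0,0],
    [0,0,0,0,0,0],
  ],
)

```text
clock: 11.08
position: [0.4539, 0.0755, 0.1264]
ee_rot: [0.782, 0.623, -0.0, -0.0]
ft_force: [0.1, 0.5, -0.7]
grip_width: 0.173
```

```bash
python3 - <<'E'
from h import *
st();print(toolshift([.4545,.0758,.128]))
E
```

```text
t 11.075 p [0.4539 0.0755 0.1264] F [ 0.1  0.5 -0.7] w 14.8 
R [[0.223, 0.975, -0.001], [0.975, -0.223, 0.0], [-0.0, -0.001, -1.0]] j [-0.682  0.052  0.433  2.029 -0.025  1.067 -0.462]
[ 0.4512087   0.53992544 -1.61815337]
```

Emit:
step_arm(
  motion=[
    [0,0,-15,0,0,0],
    [0,0,-25,0,0,0],
    [0,0,-30,0,0,0],
    [0,0,-30,0,0,0],
    [0,0,-15,0,0,0],
    [0,0,0,0,0,0],
  ],
)

```text
clock: 11.82
position: [0.4548, 0.0753, 0.2506]
ee_rot: [0.782, 0.623, 0.002, 0.0]
ft_force: [-0.3, -0.6, -1.3]
grip_width: 0.173
```

```bash
python3 - <<'E'
from h import *
st();print(toolshift([.5428,-.1689,.24]))
E
```

```text
t 11.825 p [0.4548 0.0753 0.2506] F [-0.3 -0.6 -1.3] w 14.7 
R [[0.224, 0.975, 0.004], [0.975, -0.224, 0.002], [0.003, 0.003, -1.0]] j [-0.697 -0.072  0.418  1.866  0.029  1.338 -0.512]
[-218.35003824  140.32731473   10.38511252]
```

Emit:
step_arm(
  motion=[
    [-35,22,0,0,0,0],
    [-45,29,0,0,0,0],
    [-45,29,0,0,0,0],
    [-45,29,0,0,0,0],
    [-28,18,0,0,0,0],
    [0,0,0,0,0,0],
    [0,0,0,0,0,0],
  ],
)

```text
clock: 12.7
position: [0.5339, -0.1515, 0.2433]
ee_rot: [0.781, 0.624, -0.002, -0.002]
ft_force: [-0.8, -0.1, -0.4]
grip_width: 0.175
```

```bash
python3 - <<'E'
from h import *
st();print(toolshift([.5428,-.1689,.24]))
E
```

```text
t 12.7 p [ 0.5339 -0.1515  0.2433] F [-0.8 -0.1 -0.4] w 15.0 
R [[0.22, 0.975, -0.005], [0.975, -0.22, -0.0], [-0.001, -0.005, -1.0]] j [-0.412  0.194  0.697  1.66  -0.126  1.339  0.083]
[-14.99658129  12.57733894   3.21281   ]
```

Emit:
step_arm(
  motion=[
    [-12,10,0,-0.2,0,0],
    [-2,2,0,0,0,0],
    [0,0,0,0,0,0],
    [0,0,0,0,0,0],
  ],
)

```text
clock: 13.2
position: [0.543, -0.1664, 0.2428]
ee_rot: [0.78, 0.626, -0.001, -0.001]
ft_force: [0.1, 0.5, -0.5]
grip_width: 0.172
```

```bash
python3 - <<'E'
from h import *
st();print(toolshift([.5428,-.1689,.1228]))
w=manip.camera("wrist")
cv2.imwrite("pics/w11.png",cv2.resize(w[130:300,240:420],None,fx=3.5,fy=3.5,interpolation=cv2.INTER_CUBIC))
E
```

```text
t 13.2 p [ 0.543  -0.1664  0.2428] F [ 0.1  0.5 -0.5] w 14.7 
R [[0.217, 0.976, -0.002], [0.976, -0.217, 0.0], [0.0, -0.002, -1.0]] j [-0.382  0.228  0.705  1.631 -0.151  1.341  0.127]
[ -2.45870454   0.55979974 119.95999402]
```

View pics/w11.png

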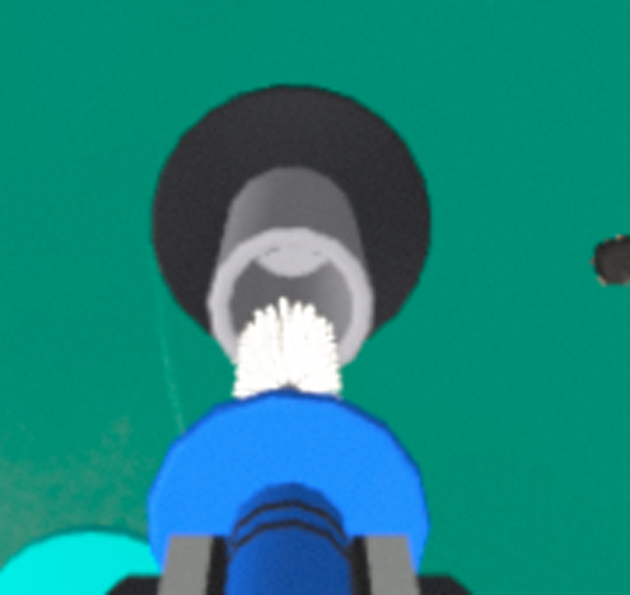

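Brush is centred over the tube (rim centre at crop (291,305), bristles at (288,345)). Lowering.

Emit:
step_arm(
  motion=[
    [-2,0.5,10,0,0,0],
    [0,0,20,0,0,0],
    [0,0,20,0,0,0],
    [0,0,20,0,0,0],
    [0,0,12,0,0,0],
    [0,0,0,0,0,0],
    [0,0,0,0,0,0],
  ],
)

```text
clock: 14.12
position: [0.5425, -0.168, 0.1565]
ee_rot: [0.78, 0.626, -0.0, -0.001]
ft_force: [0.1, 0.6, -0.3]
grip_width: 0.176
```

```bash
python3 - <<'E'
from h import *
st();print(toolshift([.5428,-.1689,.1228]))
E
```

```text
t 14.125 p [ 0.5425 -0.168   0.1565] F [ 0.1  0.6 -0.3] w 15.0 
R [[0.216, 0.976, -0.002], [0.976, -0.216, 0.001], [0.001, -0.002, -1.0]] j [-0.354  0.303  0.686  1.742 -0.207  1.172  0.174]
[-0.80815681  0.51941496 33.70655861]
```

Emit:
step_arm(
  motion=[
    [-0.5,0.3,12,0,0,0],
    [0,0,12,0,0,0],
    [0,0,5,0,0,0],
    [0,0,0,0,0,0],
    [0,0,0,0,0,0],
  ],
)

```text
clock: 14.75
position: [0.5432, -0.1687, 0.1263]
ee_rot: [0.78, 0.626, 0.0, -0.0]
ft_force: [0.1, 0.3, -0.4]
grip_width: 0.173
```

```bash
python3 - <<'E'
from h import *
st();print(toolshift([.5428,-.1689,.1228]))
E
```

```text
t 14.75 p [ 0.5432 -0.1687  0.1263] F [ 0.1  0.3 -0.4] w 14.8 
R [[0.216, 0.976, -0.0], [0.976, -0.216, 0.001], [0.001, -0.001, -1.0]] j [-0.34   0.338  0.675  1.772 -0.234  1.113  0.195]
[-0.28326487 -0.36471482  3.50214231]
```

Emit:
step_arm(
  motion=[
    [0,0,3,0,0,0],
    [0,0,0,0,0,0],
    [0,0,0,0,0,0],
  ],
)

```text
clock: 15.12
position: [0.5436, -0.1688, 0.1236]
ee_rot: [0.78, 0.626, 0.0, -0.0]
ft_force: [-0.7, -0.2, 0.2]
grip_width: 0.173
```

```bash
python3 - <<'E'
from h import *
st();print(toolshift([.5428,-.1689,.1228]))
E
```

```text
t 15.125 p [ 0.5436 -0.1688  0.1236] F [-0.7 -0.2  0.2] w 14.7 
R [[0.216, 0.976, 0.001], [0.976, -0.216, 0.001], [0.001, 0.0, -1.0]] j [-0.338  0.342  0.674  1.774 -0.237  1.107  0.197]
[-0.28904224 -0.71328817  0.83898851]
```

Emit:
step_arm(
  motion=[
    [0,0,0,0,0,0],
    [0,0,0,0,0,0],
    [0,0,0,0,0,0],
    [0,0,0,0,0,0],
    [0,0,0,0,0,0],
    [0,0,0,0,0,0],
  ],
  jaw=60,
)

```text
clock: 15.88
position: [0.5439, -0.1688, 0.124]
ee_rot: [0.78, 0.626, 0.001, 0.0]
ft_force: [-1.1, -0.3, 0.1]
grip_width: 0.704
```

Emit:
step_arm(
  motion=[
    [0,0,-15,0,0,0],
    [0,0,-25,0,0,0],
    [0,0,-30,0,0,0],
    [0,0,-20,0,0,0],
    [0,0,0,0,0,0],
  ],
)

```text
clock: 16.5
position: [0.544, -0.1695, 0.2208]
ee_rot: [0.78, 0.626, 0.001, 0.001]
ft_force: [-0.8, 0.6, 0.1]
grip_width: 0.701
```

```bash
python3 - <<'E'
from h import *
st();print(toolshift([.4545,.0758,.2]))
i=manip.camera_info("wrist");w=manip.camera("wrist")
cv2.imwrite("pics/w12.png",w)
E
```

```text
t 16.5 p [ 0.544  -0.1695  0.2208] F [-0.8  0.6  0.1] w 59.9 
R [[0.217, 0.976, 0.004], [0.976, -0.217, 0.0], [0.001, 0.003, -1.0]] j [-0.374  0.244  0.705  1.662 -0.165  1.292  0.143]
[ 220.11670865 -140.53694623   20.54550297]
```

View pics/w12.png

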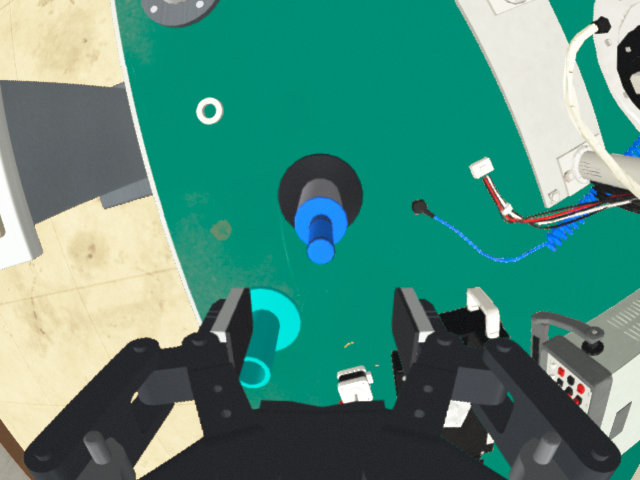

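Brush hangs upright with its collar on the rim at (321,221), released. Now to the nut.

Emit:
step_arm(
  motion=[
    [38,-24,0,0,0,0],
    [45,-29,0,0,0,0],
    [45,-29,0,0,0,0],
    [45,-29,0,0,0,0],
    [30,-19,0,0,0,0],
    [0,0,0,0,0,0],
  ],
  jaw=85,
)

```text
clock: 17.3
position: [0.4553, 0.063, 0.215]
ee_rot: [0.78, 0.626, -0.002, 0.0]
ft_force: [-0.2, -1.0, 0.2]
grip_width: 0.995
```

Emit:
step_arm(
  motion=[
    [0,0,0,0,0,-10],
    [0,0,0,0,0,-10],
    [0,0,0,0,0,-10],
    [0,0,0,0,0,-10],
    [0,0,0,0,0,-10],
    [0,0,0,0,0,-10],
    [0,0,0,0,0,-10],
    [0,0,0,0,0,-10],
    [0,0,0,0,0,-10],
    [0,0,0,0,0,-8],
    [0,0,0,0,0,0],
  ],
)

```text
clock: 18.68
position: [0.4551, 0.0501, 0.2087]
ee_rot: [0.019, 1.0, -0.005, -0.006]
ft_force: [-0.3, 0.5, -0.2]
grip_width: 0.995
```

```bash
python3 - <<'E'
from h import *
st();print(toolshift([.4545,.0758,.2]))
i=manip.camera_info("wrist");w=manip.camera("wrist")
cv2.imwrite("pics/w13.png",w)
for z in (.012,.088):print(proj("wrist",[.4541,.0758,z],i))
E
```

```text
t 18.675 p [0.4551 0.0501 0.2087] F [-0.3  0.5 -0.2] w 85.0 
R [[-0.999, 0.038, -0.012], [0.039, 0.999, -0.01], [0.012, -0.01, -1.0]] j [-0.774 -0.044  0.552  1.928  0.031  1.265  1.3  ]
[ 1.46312276 25.74084855  8.49096312]
(np.float64(351.16104000335156), np.float64(203.4565416277199))
(np.float64(357.90978774801846), np.float64(225.187110336293))
```

View pics/w13.png

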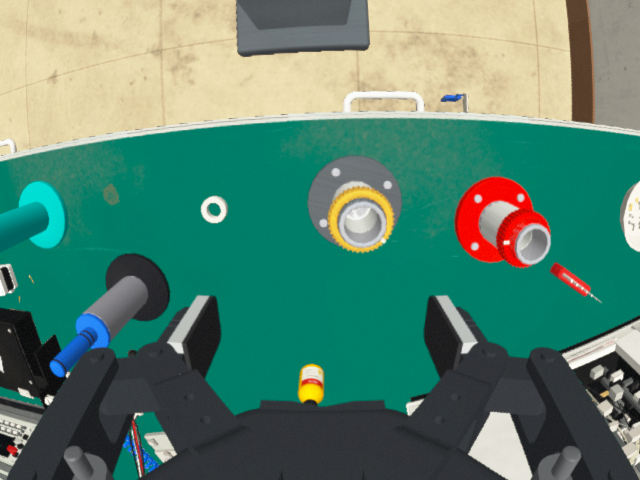

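Emit:
step_arm(
  motion=[
    [1,15,0,-0.6,-0.6,0],
    [0,12,0,0,0,0],
    [0,0,0,0,0,0],
    [0,0,0,0,0,0],
  ],
)

```text
clock: 19.23
position: [0.4551, 0.0792, 0.2083]
ee_rot: [0.023, 1.0, 0.0, -0.001]
ft_force: [0.1, 0.6, 0.2]
grip_width: 0.992
```

```bash
python3 - <<'E'
from h import *
st();print(toolshift([.4545,.0775,.2]))
i=manip.camera_info("wrist");w=manip.camera("wrist")
cv2.imwrite("pics/w14.png",cv2.resize(w[130:330,230:430],None,fx=3,fy=3,interpolation=cv2.INTER_CUBIC))
np.save("i14.npy",i,allow_pickle=True)
for z in (.012,.088):print((np.array(proj("wrist",[.4541,.0758,z],i))-[230,130])*3)
E
```

```text
t 19.225 p [0.4551 0.0792 0.2083] F [0.1 0.6 0.2] w 84.7 
R [[-0.999, 0.046, -0.001], [0.046, 0.999, 0.001], [0.001, 0.0, -1.0]] j [-0.8   -0.042  0.523  1.928  0.021  1.251  1.241]
[ 0.53332437 -1.7694378   8.27370469]
[263.26325849 217.08573057]
[260.06833943 284.89323559]
```

View pics/w14.png

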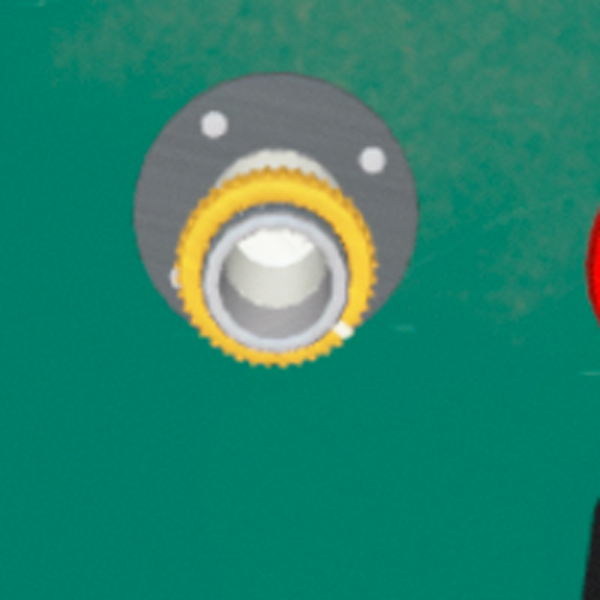

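Emit:
step_arm(
  motion=[
    [0.5,0,25,0,0,0],
    [0,0,40,0,0,0],
    [0,0,35,0,0,0],
    [0,0,15,0,0,0],
    [0,0,0,0,0,0],
    [0,0,0,0,0,0],
  ],
)

```text
clock: 20.02
position: [0.4567, 0.0789, 0.0928]
ee_rot: [0.024, 1.0, 0.001, 0.002]
ft_force: [0.6, -0.3, 0.7]
grip_width: 0.996
```

```bash
python3 - <<'E'
from h import *
st();print(toolshift([.4545,.0792,.048]))
i=manip.camera_info("wrist");w=manip.camera("wrist")
cv2.imwrite("pics/w15.png",w)
E
```

```text
t 20.025 p [0.4567 0.0789 0.0928] F [ 0.6 -0.3  0.7] w 85.1 
R [[-0.999, 0.048, 0.003], [0.048, 0.999, 0.002], [-0.003, 0.002, -1.0]] j [-0.78   0.107  0.541  2.063 -0.068  0.985  1.319]
[ 2.29993883  0.09689562 44.81528152]
```

View pics/w15.png

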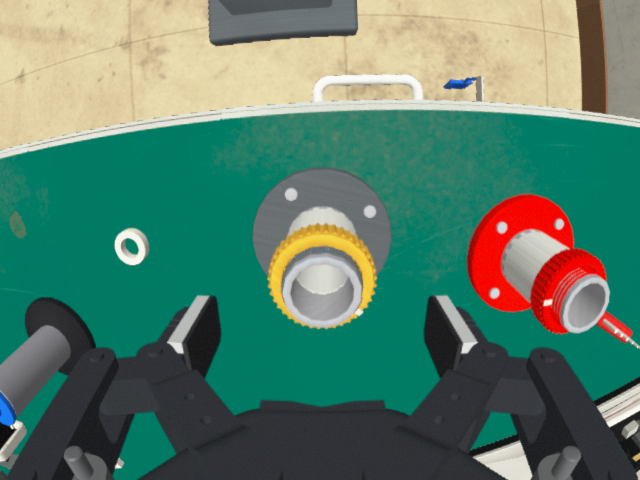

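Emit:
step_arm(
  motion=[
    [1.5,0,12,0,-0.2,0],
    [0,0,15,0,0,0],
    [0,0,10,0,0,0],
    [0,0,3,0,0,0],
    [0,0,0,0,0,0],
    [0,0,0,0,0,0],
  ],
)

```text
clock: 20.82
position: [0.4561, 0.0795, 0.0512]
ee_rot: [0.024, 1.0, 0.002, 0.004]
ft_force: [0.3, 0.6, 0.4]
grip_width: 0.991
```

```bash
python3 - <<'E'
from h import *
st();print(toolshift([.4545,.0792,.048]))
E
```

```text
t 20.825 p [0.4561 0.0795 0.0512] F [0.3 0.6 0.4] w 84.7 
R [[-0.999, 0.048, 0.009], [0.048, 0.999, 0.003], [-0.008, 0.004, -1.0]] j [-0.766  0.175  0.535  2.102 -0.117  0.883  1.358]
[ 1.60001249 -0.38595511  3.14752865]
```

Emit:
step_arm(
  motion=[
    [1.5,0,2,0.1,0.4,0],
    [0,0,0,0,0,0],
    [0,0,0,0,0,0],
  ],
)

```text
clock: 21.2
position: [0.455, 0.0798, 0.0496]
ee_rot: [0.024, 1.0, 0.001, 0.001]
ft_force: [0.1, -0.2, 0.1]
grip_width: 0.997
```

Emit:
step_arm(
  motion=[
    [0,0,0,0,0,0],
    [0,0,0,0,0,0],
    [0,0,0,0,0,0],
    [0,0,0,0,0,0],
    [0,0,0,0,0,0],
  ],
  jaw=35,
  force=50,
)

```text
clock: 21.82
position: [0.455, 0.0789, 0.0503]
ee_rot: [0.024, 1.0, 0.001, 0.001]
ft_force: [0.4, 1.1, 0.5]
grip_width: 0.561
```

```bash
python3 - <<'E'
from h import *
st();print(toolshift([.4545,.0792,.048]))
i=manip.camera_info("wrist");w=manip.camera("wrist")
cv2.imwrite("pics/w16.png",w)
E
```

```text
t 21.825 p [0.455  0.0789 0.0503] F [0.4 1.1 0.5] w 47.9 
R [[-0.999, 0.049, 0.002], [0.049, 0.999, 0.002], [-0.002, 0.002, -1.0]] j [-0.764  0.18   0.535  2.1   -0.12   0.888  1.361]
[0.54005376 0.26888372 2.27780731]
```

View pics/w16.png

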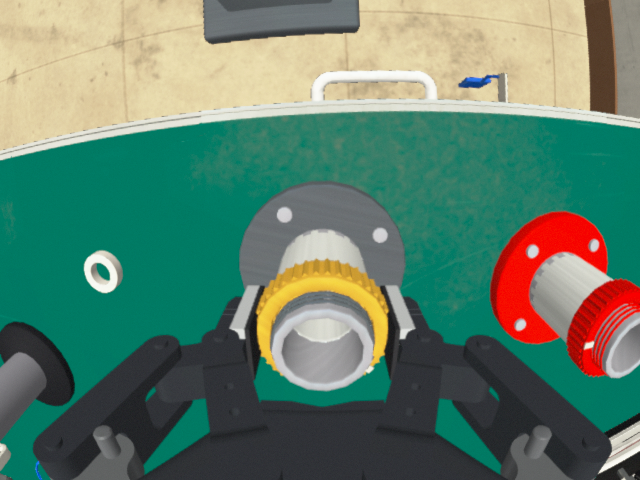

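Emit:
step_arm(
  motion=[
    [0,0,0,0,0,8],
    [0,0,0,0,0,9],
    [0,0,0,0,0,9],
    [0,0,0,0,0,9],
    [0,0,0,0,0,5],
    [0,0,0,0,0,0],
  ],
)

```text
clock: 22.62
position: [0.4551, 0.0791, 0.0499]
ee_rot: [0.374, 0.927, 0.001, 0.001]
ft_force: [0.3, -1.0, 2.7]
grip_width: 0.562
```

```bash
cat >> h.py <<'E'
def yaw():
    o=manip.get_obs();R=Rn.from_quat(o["ee_rot"]).as_matrix();print("yaw",round(np.degrees(np.arctan2(R[1,0],R[0,0])),2),"M",np.round(o["torque"],2),"J7",o["joint_pos"][6])
E
python3 - <<'E'
from h import *
st();yaw();print(toolshift([.455,.0789,.05]))
i=manip.camera_info("wrist");w=manip.camera("wrist")
cv2.imwrite("pics/w17.png",w)
E
```

```text
t 22.625 p [0.4551 0.0791 0.0499] F [ 0.3 -1.   2.7] w 48.0 
R [[-0.72, 0.694, 0.002], [0.694, 0.72, 0.001], [-0.001, 0.002, -1.0]] j [-0.846  0.188  0.625  2.103 -0.142  0.888  0.664]
yaw 136.06 M [-0.18  0.16 -0.08] J7 0.6638112742372775
[-0.06645595 -0.19433543 -0.10002805]
```

View pics/w17.png

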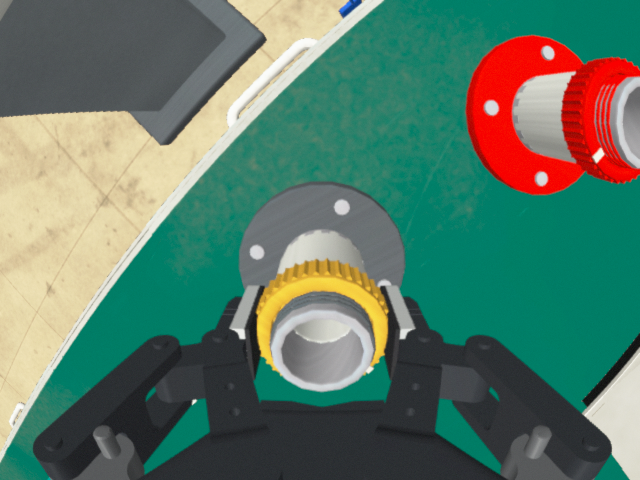

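Mark at (369,369) is unchanged in the wrist view, so there is no slip (41° turned). Continue.

Emit:
step_arm(
  motion=[
    [0,0,0,0,0,9],
    [0,0,0,0,0,9],
    [0,0,0,0,0,9],
    [0,0,0,0,0,9],
    [0,0,0,0,0,9],
    [0,0,0,0,0,9],
    [0,0,0,0,0,0],
  ],
)

```text
clock: 23.55
position: [0.4554, 0.0792, 0.0495]
ee_rot: [0.758, 0.653, 0.002, 0.001]
ft_force: [-0.2, 0.3, 0.5]
grip_width: 0.569
```

```bash
python3 - <<'E'
from h import *
st();yaw()
E
```

```text
t 23.55 p [0.4554 0.0792 0.0495] F [-0.2  0.3  0.5] w 48.6 
R [[0.148, 0.989, 0.003], [0.989, -0.148, 0.001], [0.001, 0.003, -1.0]] j [-0.966  0.206  0.759  2.108 -0.183  0.888 -0.25 ]
yaw 81.49 M [-0.14  0.08 -0.03] J7 -0.2504486889277057
```

Emit:
step_arm(
  motion=[
    [0,0,0,0,0,5],
    [0,0,0,0,0,5],
    [0,0,0,0,0,5],
  ],
)

```text
clock: 23.92
position: [0.4554, 0.0792, 0.0494]
ee_rot: [0.834, 0.552, 0.002, 0.001]
ft_force: [1.3, -0.2, -1.1]
grip_width: 0.562
```

```bash
python3 - <<'E'
from h import *
yaw()
E
```

```text
yaw 67.06 M [-0.03  0.04  0.15] J7 -0.4891529665271435
```

Emit:
step_arm(
  motion=[
    [0,0,0,0,0,5],
    [0,0,0,0,0,5],
    [0,0,0,0,0,5],
  ],
)

```text
clock: 24.3
position: [0.4555, 0.0792, 0.0493]
ee_rot: [0.897, 0.443, 0.002, 0.0]
ft_force: [0.4, -0.1, -0.7]
grip_width: 0.562
```

```bash
python3 - <<'E'
from h import *
yaw();st()
E
```

```text
yaw 52.57 M [-0.07 -0.05  0.12] J7 -0.7269873431719891
t 24.3 p [0.4555 0.0792 0.0493] F [ 0.4 -0.1 -0.7] w 48.0 
R [[0.608, 0.794, 0.004], [0.794, -0.608, 0.001], [0.003, 0.002, -1.0]] j [-1.037  0.221  0.842  2.111 -0.212  0.889 -0.727]
```

Emit:
step_arm(
  motion=[
    [0,0,0,0,0,5],
    [0,0,0,0,0,5],
    [0,0,0,0,0,5],
  ],
)

```text
clock: 24.68
position: [0.4555, 0.0791, 0.0491]
ee_rot: [0.945, 0.326, 0.002, 0.0]
ft_force: [-0.2, -0.3, -1.1]
grip_width: 0.562
```

```bash
python3 - <<'E'
from h import *
yaw()
E
```

```text
yaw 38.07 M [-0.04 -0.08  0.07] J7 -0.9624537645940072
```

Emit:
step_arm(
  motion=[
    [0,0,0,0,0,4],
    [0,0,0,0,0,4],
    [0,0,0,0,0,4],
  ],
)

```text
clock: 25.05
position: [0.4556, 0.0791, 0.0491]
ee_rot: [0.973, 0.231, 0.002, 0.0]
ft_force: [-0.5, -0.5, -0.7]
grip_width: 0.565
```

```bash
python3 - <<'E'
from h import *
yaw();st()
E
```

```text
yaw 26.66 M [-0.01 -0.03  0.12] J7 -1.14569451057707
t 25.05 p [0.4556 0.0791 0.0491] F [-0.5 -0.5 -0.7] w 48.2 
R [[0.894, 0.449, 0.004], [0.449, -0.894, 0.001], [0.004, 0.001, -1.0]] j [-1.108  0.241  0.925  2.114 -0.248  0.892 -1.146]
```

Emit:
step_arm(
  motion=[
    [0,0,0,0,0,4],
    [0,0,0,0,0,4],
    [0,0,0,0,0,4],
  ],
)

```text
clock: 25.42
position: [0.4559, 0.0791, 0.049]
ee_rot: [0.991, 0.136, 0.002, 0.001]
ft_force: [7.1, -0.8, -0.1]
grip_width: 0.564
```

```bash
python3 - <<'E'
from h import *
yaw();st()
cv2.imwrite("pics/w18.png",manip.camera("wrist"))
E
```

```text
yaw 15.65 M [ 0.04 -1.55  2.04] J7 -1.3227951749320939
t 25.425 p [0.4559 0.0791 0.049 ] F [ 7.1 -0.8 -0.1] w 48.2 
R [[0.963, 0.27, 0.005], [0.27, -0.963, -0.001], [0.004, 0.002, -1.0]] j [-1.141  0.253  0.964  2.114 -0.265  0.894 -1.323]
```

View pics/w18.png

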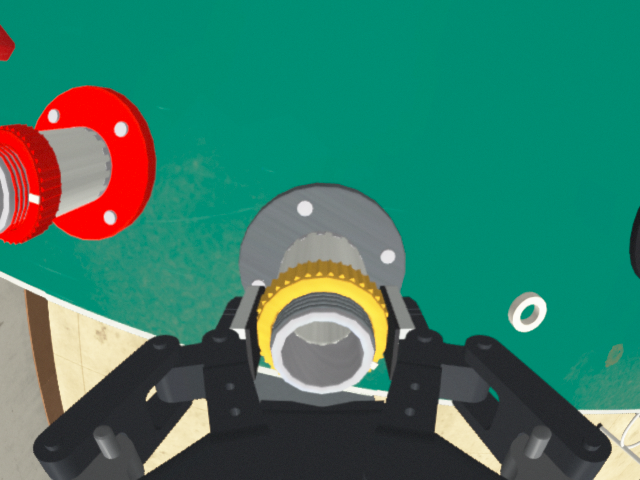

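Emit:
step_arm(
  motion=[
    [0,0,0,0,0,2],
    [0,0,0,0,0,1],
  ],
)

```text
clock: 25.72
position: [0.4562, 0.0791, 0.0491]
ee_rot: [0.994, 0.113, 0.003, 0.001]
ft_force: [2.3, -2.2, 0.6]
grip_width: 0.564
```

```bash
python3 - <<'E'
from h import *
yaw();st()
w=manip.camera("wrist");cv2.imwrite("pics/w19.png",w)
o=cv2.imread("pics/w17.png");b=cv2.imread("pics/w18.png")
f=lambda im:cv2.resize(im[330:400,320:400],None,fx=3.3,fy=3.3,interpolation=cv2.INTER_CUBIC)
cv2.imwrite("pics/c19.png",np.hstack([f(o),f(b),f(w)]))
E
```

```text
yaw 12.98 M [-0.35 -0.39  2.45] J7 -1.3667733201450265
t 25.725 p [0.4562 0.0791 0.0491] F [ 2.3 -2.2  0.6] w 48.1 
R [[0.974, 0.225, 0.006], [0.225, -0.974, -0.002], [0.005, 0.003, -1.0]] j [-1.15   0.256  0.973  2.114 -0.268  0.894 -1.367]
```

View pics/c19.png

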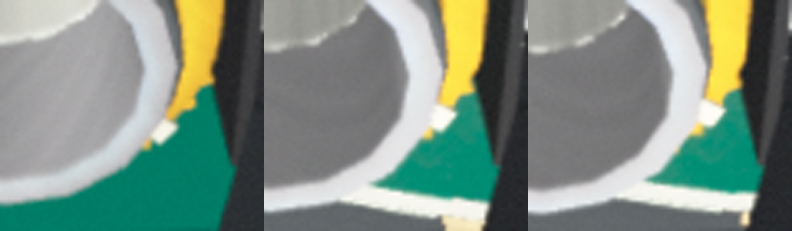

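```bash
python3 - <<'E'
from h import *
i=manip.camera_info("wrist")
for dz in (.076,):
  for c in ([.4555,.0791],[.4562,.0791],[.456,.082]):
    r=[]
    for u,v in((163,130),(176,118),(183,115)):
        p=atz("wrist",320+u/3.3,330+v/3.3,dz,i)[:2]-c; r+= [round(np.degrees(np.arctan2(p[1],p[0])),1),round(np.hypot(*p)*1000,1)]
    print(r)
E
```

```text
[np.float64(-118.3), np.float64(24.1), np.float64(-113.0), np.float64(24.1), np.float64(-111.1), np.float64(24.5)]
[np.float64(-119.8), np.float64(24.5), np.float64(-114.5), np.float64(24.4), np.float64(-112.6), np.float64(24.8)]
[np.float64(-116.4), np.float64(26.9), np.float64(-111.5), np.float64(27.0), np.float64(-109.9), np.float64(27.4)]
```

The nut is bottomed: torque is 2.4 N·m and the mark shifted about 7° relative to the pads, meaning the pads slipped slightly at the hard stop. Backing off a quarter turn.

Emit:
step_arm(
  motion=[
    [0,0,0,0,0,-5],
    [0,0,0,0,0,-8],
    [0,0,0,0,0,-8],
    [0,0,0,0,0,-8],
    [0,0,0,0,0,-8],
    [0,0,0,0,0,-8],
    [0,0,0,0,0,-8],
    [0,0,0,0,0,-8],
    [0,0,0,0,0,-8],
    [0,0,0,0,0,-8],
    [0,0,0,0,0,0],
  ],
)

```text
clock: 27.15
position: [0.4553, 0.08, 0.0497]
ee_rot: [0.702, 0.712, 0.005, -0.003]
ft_force: [0.7, 0.6, -0.0]
grip_width: 0.56
```

```bash
python3 - <<'E'
from h import *
yaw();st()
w=manip.camera("wrist");cv2.imwrite("pics/w20.png",w)
b=cv2.imread("pics/w19.png")
f=lambda im:cv2.resize(im[330:400,320:400],None,fx=3.3,fy=3.3,interpolation=cv2.INTER_CUBIC)
cv2.imwrite("pics/c20.png",np.hstack([f(b),f(w)]))
E
```

```text
yaw 90.87 M [ 0.01 -0.17  0.14] J7 -0.08243843616717007
t 27.15 p [0.4553 0.08   0.0497] F [ 0.7  0.6 -0. ] w 47.8 
R [[-0.015, 1.0, 0.002], [1.0, 0.015, 0.012], [0.012, 0.003, -1.0]] j [-0.929  0.2    0.725  2.108 -0.185  0.887 -0.082]
```

View pics/c20.png

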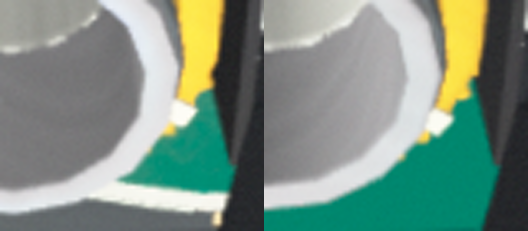

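Emit:
step_arm(
  motion=[
    [0,0,0,0,-0.4,-5],
    [0,0,0,0,-0.2,-5],
    [0,0,0,0,0,-3],
    [0,0,0,0,0,0],
    [0,0,0,0,0,0],
  ],
)

```text
clock: 27.82
position: [0.4551, 0.0799, 0.0497]
ee_rot: [0.623, 0.782, 0.002, -0.0]
ft_force: [0.9, 0.5, 1.3]
grip_width: 0.563
```

```bash
python3 - <<'E'
from h import *
yaw();st()
i=manip.camera_info("wrist")
w=manip.camera("wrist");cv2.imwrite("pics/w21.png",w)
f=lambda im:cv2.resize(im[250:410,240:400],None,fx=3.7,fy=3.7,interpolation=cv2.INTER_CUBIC)
cv2.imwrite("pics/c21.png",f(w))
import pickle;pickle.dump(i,open("i21.pkl","wb"))
t=manip.camera("top");cv2.imwrite("pics/t21.png",t)
s=manip.camera("scene");cv2.imwrite("pics/s21.png",s)
E
```

```text
yaw 102.93 M [-0.02 -0.02  0.11] J7 0.10623332516644561
t 27.825 p [0.4551 0.0799 0.0497] F [0.9 0.5 1.3] w 48.1 
R [[-0.224, 0.975, 0.002], [0.975, 0.224, 0.003], [0.003, 0.003, -1.0]] j [-0.909  0.196  0.695  2.106 -0.165  0.888  0.106]
```

View pics/c21.png

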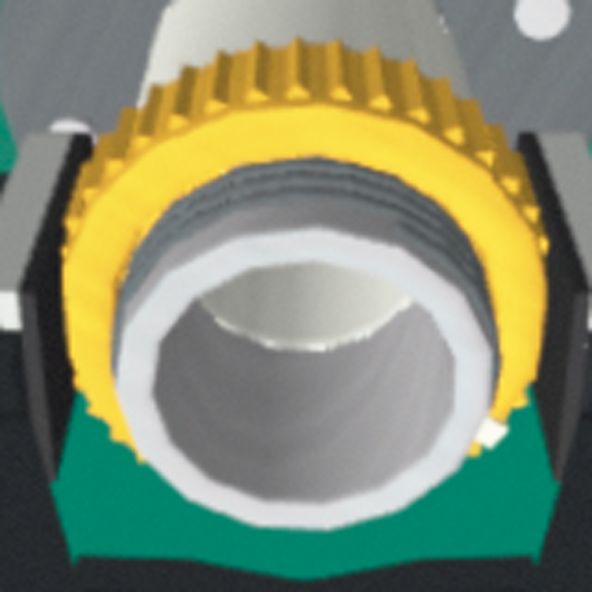

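View pics/s21.png

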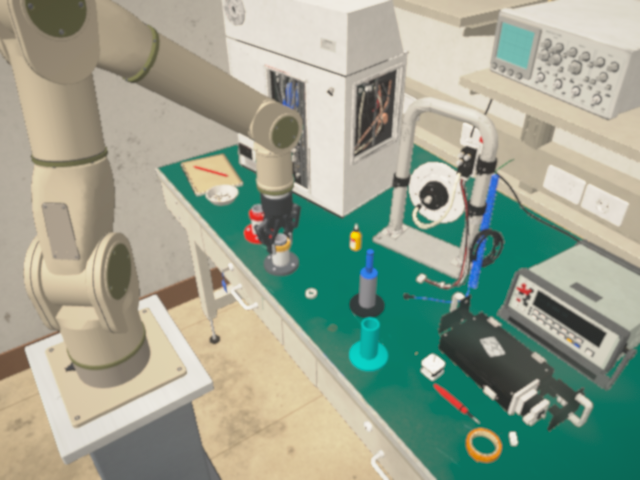

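```bash
python3 - <<'E'
from h import *
import pickle;i=pickle.load(open("i21.pkl","rb"))
for c in ([.4551,.0799],[.4555,.0791],[.456,.082]):
    p=atz("wrist",372.4,366.8,.0768,i)[:2]-c;print(np.degrees(np.arctan2(p[1],p[0])),np.hypot(*p))
yaw();st()
E
```

```text
-23.86323096747788 0.023448103308125665
-22.429064786574692 0.022765785516968725
-29.421823212717534 0.023585513000528663
yaw 103.02 M [ 0.01 -0.06 -0.02] J7 0.10760556609994136
t 27.975 p [0.4551 0.0799 0.0497] F [1.7 0.3 0.9] w 47.6 
R [[-0.225, 0.974, 0.002], [0.974, 0.225, 0.003], [0.002, 0.003, -1.0]] j [-0.909  0.196  0.695  2.106 -0.165  0.888  0.108]
```

The mark turned about 87° (81–89° depending on the assumed centre), well inside ±17°. The scene view shows the brush hanging upright at (369,275), with the bearing (311,294), oil bottle (355,240) and motor (432,367) unmoved. Settling, then handing in.

Emit:
step_arm(
  motion=[
    [0,0,0,0,0,0],
    [0,0,0,0,0,0],
    [0,0,0,0,0,0],
    [0,0,0,0,0,0],
  ],
)

```text
clock: 28.48
position: [0.4551, 0.0799, 0.0497]
ee_rot: [0.623, 0.782, 0.002, 0.0]
ft_force: [0.9, 0.5, 1.2]
grip_width: 0.561
```

```bash
python3 - <<'E'
from h import *
yaw();st();print(manip.hand_in())
E
```

```text
yaw 102.95 M [ 0.01 -0.03  0.02] J7 0.1064399813804814
t 28.475 p [0.4551 0.0799 0.0497] F [0.9 0.5 1.2] w 47.9 
R [[-0.224, 0.975, 0.002], [0.975, 0.224, 0.003], [0.002, 0.003, -1.0]] j [-0.909  0.196  0.695  2.106 -0.165  0.888  0.106]
the job is handed in; nothing more can be done
None
```

I did the whole job and handed it in at about 28.5 s of the 61 s allowed; the hand-in reports no verdict.

- **Brush:** I pushed it to about 68 mm down the bore, drew it up to about 30 mm below the mouth, and pushed it to the bottom again. I then hung it back in the grey stand. The wrist and scene pictures show it upright, let go, with its collar on the rim.
- **Nut:** I turned it clockwise about 157° to its hard stop, where the torque rose to about 2.4 N·m. The pads slipped about 7° on the nut there and about 3° more while backing off.
- **Final setting:** I backed the nut off until the white mark showed about 87° from the stop. That estimate runs from 81° to 89° depending on where I take the nut's centre, and all of it is within the ±17° allowed. The gripper still holds the nut at a 50 N setting, at rest.
- **Bystanders:** The bearing, oil bottle and motor look unmoved in the last scene picture. The hex keys were not checked in it, but nothing I moved went near them.
- **Disagreement:** The wrist camera put the stand and sleeve 4–6 mm further in y than the top and scene cameras did. Centring the gripper on the nut agreed with the wrist camera, and the brush went in without notable force either way.

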